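Cull the twisted lid blank on the surface plate

TASK

Two box-lid blanks are drying on the sloping rack, and one of them has twisted. Lay one of them on the iron surface plate, let go, and press down on its corners one after another to see whether it rocks. Then see to it that the twisted blank ends up lying in the scrap tray and the flat one is left lying flat on the iron plate, and do not disturb the other things on the bench.

Things in the scene. Friction and masses are not known exactly. Their poses are not given: they have to be found in the camera images.
- blank_a: One of two like box-lid blanks, brown wood, 170 x 62 x 12 mm, 90 g. Origin in the middle of the wood; x along its length, y across, z through its thickness, up. On the rack it lies flat on the slope, length up the slope (x uphill), low end against the ledge. Which blank is in which lane changes. One of the two (not told which) is flat, the other twisted.
- blank_b: The other blank; same size and frame. The twisted one of the two is turned 7 degrees from end to end: on a flat surface it stands on two diagonally opposite corners, and its other two corners rock up and down by 6 mm; left alone it rests tipped 3 degrees, to the side of the one pressed last. The flat one does not move when a corner is pressed. The twisted one's middle lies up to 2 mm higher.
- rack: Fixed light-wood rack, 215 mm deep (x), 262 wide (y), 175 high. Origin under its middle at bench height; the low front faces its -x. The blanks lie on two battens in a plane sloping up to +x at 36 degrees, 105 mm above the origin; one blank about 55 mm to either side (y) of the middle, 45 mm of free room between. Open air under the middle 120 mm of a blank. The ledge rises 14 mm above that plane.
- plate: Fixed iron surface plate, 220 mm (x) by 160 mm (y), flat smooth grey top 42 mm above the bench. Origin in the middle of the top face, z up. Low bar handles stick out 33 mm at both x ends, about 15 mm below the top.
- scrap_tray: Fixed open plywood tray, 250 mm (x) by 140 mm (y) outside, 50 mm high, walls and floor 8 mm, with two small offcuts up to 20 mm high fixed on its floor near the two ends. Origin under its middle at bench height. A blank fits in lengthways along x and may rest on the offcuts.
- tape_measure: Bystander: yellow and black tape measure, 39 x 70 x 64 mm, loose on the bench behind the plate.
- cork_block: Bystander: cork sanding block, 61 x 110 x 36 mm, loose on the bench behind the plate and tray.
- turned_knob: Bystander: small turned wooden knob, 44 x 44 x 48 mm, loose on the bench between plate and rack.

How it is judged:
On the way, in this order (a step that is already met when the one before it is completed fails the run):
1. one of the blanks has been laid on the iron plate and let go (((x of blank_a in the frame of plate between -0.09 and 0.09 m and y of blank_a in the frame of plate between -0.07 and 0.07 m and z of blank_a in the frame of plate between 0.002 and 0.014 m and contact force between the fingers and blank_a below 0.1 N and angle between blank_a's own z axis and vertical below 0.09 rad and linear speed of blank_a below 0.03 m/s) or (x of blank_b in the frame of plate between -0.09 and 0.09 m and y of blank_b in the frame of plate between -0.07 and 0.07 m and z of blank_b in the frame of plate between 0.002 and 0.014 m and contact force between the fingers and blank_b below 0.1 N and angle between blank_b's own z axis and vertical below 0.09 rad and linear speed of blank_b below 0.03 m/s))), for 0.2 s.
2. a blank lying on the plate has been pressed down at a corner (more than 50 mm from its middle along its length and off its long centre line, more than 1.5 N) (((x of blank_a in the frame of plate between -0.09 and 0.09 m and y of blank_a in the frame of plate between -0.07 and 0.07 m and z of blank_a in the frame of plate between 0.002 and 0.014 m and (x of the grasp point in the frame of blank_a above 0.05 m or x of the grasp point in the frame of blank_a below -0.05 m) and (y of the grasp point in the frame of blank_a above 0.006 m or y of the grasp point in the frame of blank_a below -0.006 m) and contact force between the fingers and blank_a above 1.5 N) or (x of blank_b in the frame of plate between -0.09 and 0.09 m and y of blank_b in the frame of plate between -0.07 and 0.07 m and z of blank_b in the frame of plate between 0.002 and 0.014 m and (x of the grasp point in the frame of blank_b above 0.05 m or x of the grasp point in the frame of blank_b below -0.05 m) and (y of the grasp point in the frame of blank_b above 0.006 m or y of the grasp point in the frame of blank_b below -0.006 m) and contact force between the fingers and blank_b above 1.5 N))).
3. the fingers have come off it again (contact force between the fingers and blank_a below 0.1 N and contact force between the fingers and blank_b below 0.1 N), for 0.25 s.
4. a blank lying on the plate has been pressed down at a corner a second time (((x of blank_a in the frame of plate between -0.09 and 0.09 m and y of blank_a in the frame of plate between -0.07 and 0.07 m and z of blank_a in the frame of plate between 0.002 and 0.014 m and (x of the grasp point in the frame of blank_a above 0.05 m or x of the grasp point in the frame of blank_a below -0.05 m) and (y of the grasp point in the frame of blank_a above 0.006 m or y of the grasp point in the frame of blank_a below -0.006 m) and contact force between the fingers and blank_a above 1.5 N) or (x of blank_b in the frame of plate between -0.09 and 0.09 m and y of blank_b in the frame of plate between -0.07 and 0.07 m and z of blank_b in the frame of plate between 0.002 and 0.014 m and (x of the grasp point in the frame of blank_b above 0.05 m or x of the grasp point in the frame of blank_b below -0.05 m) and (y of the grasp point in the frame of blank_b above 0.006 m or y of the grasp point in the frame of blank_b below -0.006 m) and contact force between the fingers and blank_b above 1.5 N))).
At the end, for the whole second after the job is handed in: One blank lies still and truly flat on the iron plate (tilt under 0.025 rad, its middle within 90 mm in x and 70 mm in y of its centre). The other lies at rest in the scrap tray, its middle inside the walls, under 55 mm, tilt under 0.35 rad (((x of blank_a in the frame of plate between -0.09 and 0.09 m and y of blank_a in the frame of plate between -0.07 and 0.07 m and z of blank_a in the frame of plate between 0.002 and 0.014 m and angle between blank_a's own z axis and vertical below 0.025 rad and linear speed of each of blank_a, blank_b below 0.02 m/s and x of blank_b in the frame of scrap_tray between -0.115 and 0.115 m and y of blank_b in the frame of scrap_tray between -0.06 and 0.06 m and z of blank_b in the frame of scrap_tray below 0.055 m and angle between blank_b's own z axis and vertical below 0.35 rad) or (x of blank_b in the frame of plate between -0.09 and 0.09 m and y of blank_b in the frame of plate between -0.07 and 0.07 m and z of blank_b in the frame of plate between 0.002 and 0.014 m and angle between blank_b's own z axis and vertical below 0.025 rad and linear speed of each of blank_b, blank_a below 0.02 m/s and x of blank_a in the frame of scrap_tray between -0.115 and 0.115 m and y of blank_a in the frame of scrap_tray between -0.06 and 0.06 m and z of blank_a in the frame of scrap_tray below 0.055 m and angle between blank_a's own z axis and vertical below 0.35 rad))); the robot touches nothing.
It fails at once if a loose bystander was pushed more than 40 mm or knocked over (distance of any of tape_measure, cork_block, turned_knob from where it was at the start of the episode above 0.04 m).
It also fails if it takes over 72 s, if anything falls off the work surface, if the arm or the gripper's body presses on something with over 40 N, if the wrist force passes 120 N, or if a joint passes its speed limit or range.

ROBOT

A 7-joint arm with a two-finger parallel gripper is mounted at the origin on a cart in front of the work surface, level with it; the furniture and walls round the work are solid. World frame = base frame: x ahead of the robot, y to its left, z up, the work surface at z = 0. Lengths are in m, angles in rad, forces in N, time in s.
With the tool pointing down it reaches from about 0.425 to 0.875 m from the base axis. Payload 8.4 kg.
Tool frame: the origin (TCP) lies at the very end of the fingers, on their centre line; the grasp point (between the pads) lies 19 mm behind it; z points along the fingers, y is the line along which they close (so a half turn about z gives the same grasp; the last joint's range is limited). The gripper opens to 85 mm and grips with 20 to 120 N. Pads are 22 mm wide; open, the fingers measure 114 mm over their backs; the gripper's body (76 mm by 85 mm) begins 54 mm behind the grasp point. The pads swing forward as they close: fully open they stand 13 mm farther back than shut.
Start: joints at [-1.447, 0.333, 0.04, 1.465, -0.013, 1.343, -0.059], TCP at [0.144, 0.634, 0.231] pointing down, gripper open.
Joint ranges: [-2.58, 2.58], [-0.38, 2.09], [-1.3, 1.39], [0.25, 2.4], [-1.5, 4.64], [0.08, 2.09], [-2.65, 2.65]. Speed limits (rad/s): [2.22, 2.22, 2.79, 2.79, 3.14, 3.14, 3.14].

INTERFACE

Orientations are given as [roll, pitch, yaw] about the fixed x, y, z axes, in that order (R = Rz(yaw) Ry(pitch) Rx(roll)).
In Python, from workcell import * gives the robot as it stands.
- The arm moves only by the tool carry_out, never from a script. Its argument "rows" is one flat list of numbers, 6 for each row, row after row: the shift along the tool's x, y, z in cm, then the turn, a rotation vector about the tool's x, y, z in rad. In form: [tx, ty, tz, ax, ay, az, tx, ty, tz, ax, ay, az, ...]. A call has 1 to 5 rows; each row shifts and turns the commanded pose from where the row before left it, along the tool's axes as they then stand; what a row does not reach is not made up. A row lasts 1/10 s, in which the tool goes at most 50 mm and 8.59 degrees, less where a joint would pass 70% of its speed; a pose out of reach is approached as far as the arm can. A call with a gripper value outside its range is refused whole. "claw" is the gripper's target within -1 to 1 (fully open at 1, half-way at 0, shut at -1), set as the call begins (left out, the last holds). The fingers move at their own pace and stop on an object; "grip_force" is the grip in N (left out, the last holds). Time passes only in rows, so rows that do not move let the fingers close. It gives the time, the measured TCP pose, the force, the opening and the grip force at its end, in the units of the state.
- observe(): the state, without advancing time (a new reading comes with each control period).
- snapshot(name): name is "scene" or "top"; returns a dict with "image" (400x640x3 uint8, red, green, blue), "K" (3x3 intrinsics, pixels), "distortion" ([k1, k2, p1, p2, k3] as OpenCV has them; the pictures are not rectified), "rvec" (rotation vector, rad) and "tvec" (3), from world to camera coordinates, as OpenCV has them. Camera axes: x right, y down, z forward; pixel columns grow to the right and rows downward; lengths in m; the calibration is good to about 2 mm. A picture is of the moment at which its call begins. There is no depth.
- sign_off(): hands the job in; it is judged then, once.
The state is a dict: "clock": time; "joints": joint angles; "dq": joint speeds; "tau": joint torques, N m; "ee_pos": TCP position; "orientation": TCP orientation; "contact_force": force on the tool from outside, world axes, zero at the start; "torque": the same for the moment, N m; "width": finger opening in m; "grasp_force": force on a finger pad.
Only numpy, scipy, OpenCV 4.12 (cv2) and the standard library are available. Lean on these libraries where they do the work, as an engineer would, in place of code of your own. Each camera call takes 0.05 s, during which the arm holds its last target. There are 200 camera calls.

## Working session

There is one attempt and no reset: what is moved stays moved. The work goes in short steps, Python scripts to look and compute and a tool call to move; the robot and the scene stay as the last step left them, time stands still between calls to the robot, and variables do not carry over. Pictures are saved under pics/ and viewed, at most 10 in all, crops included, and the job is handed in when it is done.

Besides the shell and the picture viewer there is one more tool, called after "Call:" as name(argument=value, ...) on one line, values as JSON. carry_out: Moves the arm, as the interface text tells. Its arguments: {"type":"object","properties":{"rows":{"type":"array"},"claw":{"type":"number"},"grip_force":{"type":"number"}},"required":["rows"]}

```bash
mkdir -p pics; ls
cat > h.py <<'E'
from workcell import *
import numpy as np, cv2
from scipy.spatial.transform import Rotation as R
def snap(n,f=None):
    s=snapshot(n)
    if f: cv2.imwrite(f'pics/{f}.png',s['image'][:,:,::-1])
    return s
def ray(s,uv):
    p=cv2.undistortPoints(np.array(uv,float).reshape(-1,1,2),np.array(s['K']),np.array(s['distortion'])).reshape(-1,2)
    M=cv2.Rodrigues(np.array(s['rvec'],float))[0]; o=-M.T@np.array(s['tvec'],float).ravel()
    return o,np.c_[p,np.ones(len(p))]@M
def onz(s,uv,z):
    o,d=ray(s,uv); return o+d*((z-o[2])/d[:,2])[:,None]
def tri(s1,a,s2,b):
    o1,d1=ray(s1,a);o2,d2=ray(s2,b);out=[]
    for x,y in zip(d1,d2):
        t=np.linalg.lstsq(np.c_[x,-y],o2-o1,rcond=None)[0];p,q=o1+t[0]*x,o2+t[1]*y
        out.append(np.r_[(p+q)/2,np.linalg.norm(p-q)])
    return np.array(out)
def proj(s,P):
    return cv2.projectPoints(np.array(P,float).reshape(-1,3),np.array(s['rvec'],float),np.array(s['tvec'],float),np.array(s['K']),np.array(s['distortion']))[0].reshape(-1,2)
def rows(target_pos,target_R=None,p=None,Rc=None):
    "total shift in tool axes cm, rotvec, from the current pose"
    st=observe(); p=np.array(st['ee_pos']) if p is None else p; Rc=R.from_euler('xyz',st['orientation']) if Rc is None else Rc
    return Rc.inv().apply(np.array(target_pos)-p)*100,(Rc.inv()*(target_R or Rc)).as_rotvec()
E
python3 - <<'E'
from h import *
np.set_printoptions(precision=3,suppress=True)
print(observe())
for n in('scene','top'):
    s=snap(n,n+'0');o,d=ray(s,[[320,200]]);print(n,o,d)
E
```

```text
pics
{'clock': 0.0, 'joints': array([-1.447,  0.334,  0.04 ,  1.466, -0.013,  1.343, -0.059]), 'dq': array([-0.002,  0.001, -0.001,  0.   ,  0.001,  0.   , -0.001]), 'tau': array([  0.   , -65.856,   1.365, -40.557,   0.017,   0.013,   0.   ]), 'ee_pos': array([0.144, 0.633, 0.23 ]), 'orientation': array([-3.14 ,  0.   ,  2.919]), 'contact_force': array([-0.429, -0.348,  0.221]), 'torque': array([ 0.042, -0.05 ,  0.019]), 'grasp_force': 0.0, 'width': 0.08571678128997373}
scene [ 0.133 -0.74   0.934] [[ 0.34   0.617 -0.71 ]]
top [0.307 0.02  1.275] [[ 0.212 -0.001 -0.977]]
```

View pics/scene0.png

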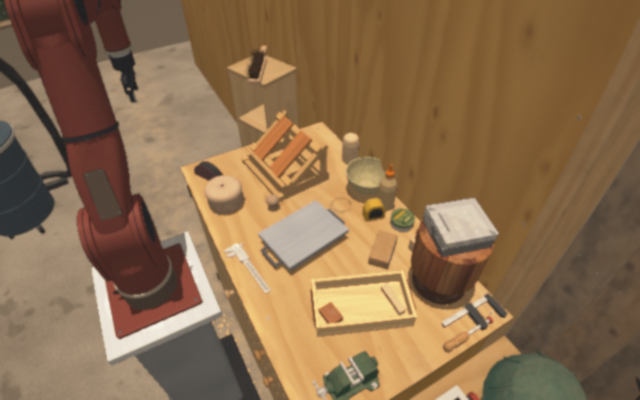

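View pics/top0.png

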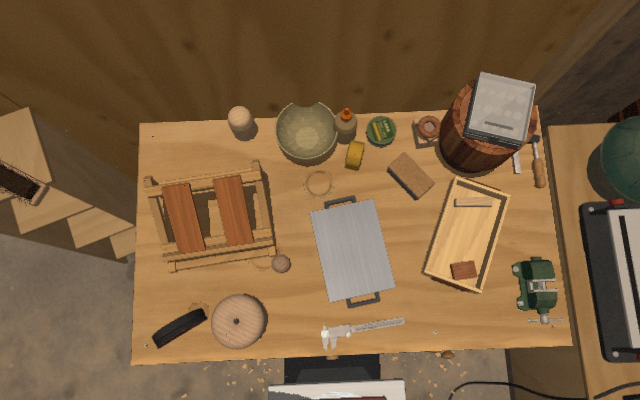

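The scene view shows the rack at the far left: blanks at about (270,135) and (292,157) px, plate at (303,235), tray at (362,300). In the top view the blanks are at (184,218) and (233,210), plate at (352,250), tray at (467,235), knob at (281,263), tape at (355,155) and cork at (410,175).

```bash
python3 - <<'E'
from h import *
np.set_printoptions(precision=3,suppress=True)
S={n:snap(n) for n in('scene','top')}
box={'scene':(235,105,330,195),'top':(150,160,270,260)}
for n,s in S.items():
    im=cv2.cvtColor(s['image'],cv2.COLOR_RGB2HSV).astype(int); x0,y0,x1,y1=box[n]
    for (u,v) in ([(184,218),(233,210)] if n=='top' else [(270,135),(292,157)]): print(n,im[v,u],s['image'][v,u])
    h,sa,v=cv2.split(im.astype(np.uint8))
    m=((h<=14)&(sa>130)).astype(np.uint8)*255
    k=np.zeros_like(m);k[y0:y1,x0:x1]=m[y0:y1,x0:x1]
    k=cv2.morphologyEx(k,cv2.MORPH_OPEN,np.ones((3,3)))
    for c in cv2.findContours(k,0,2)[0]:
        if cv2.contourArea(c)>150: print(n,cv2.contourArea(c),cv2.approxPolyDP(c,4,True).reshape(-1,2).tolist(),cv2.boxPoints(cv2.minAreaRect(c)).round().tolist())
    c=s['image'][y0:y1,x0:x1,::-1]; cv2.imwrite(f'pics/crop_{n}.png',cv2.resize(c,None,fx=6,fy=6,interpolation=cv2.INTER_CUBIC)[:600,:800])
s=S['top']
im=cv2.cvtColor(s['image'],cv2.COLOR_RGB2HSV); h,sa,v=cv2.split(im)
m=((sa<60)&(v>80)).astype(np.uint8)*255; k=np.zeros_like(m);k[190:310,300:405]=m[190:310,300:405]
k=cv2.morphologyEx(k,cv2.MORPH_OPEN,np.ones((9,9)))
c=max(cv2.findContours(k,0,2)[0],key=cv2.contourArea);r=cv2.minAreaRect(c)
P=onz(s,cv2.boxPoints(r),.042);print('plate',P,P.mean(0),np.linalg.norm(np.diff(P,axis=0),axis=1))
P=onz(s,[[457,178],[509,195],[478,292],[425,273]],.05);print('tray',P,P.mean(0),np.linalg.norm(np.diff(P,axis=0),axis=1))
print('knob tape cork',onz(s,[[281,263],[355,155],[410,175],[323,182]],.03))
a=[(243,152),(270,165),(272,248),(170,268)]
E
python3 -c "
import cv2;a=cv2.imread('pics/crop_top.png');b=cv2.imread('pics/crop_scene.png');print(a.shape,b.shape)"
```

```text
scene [ 12 167 201] [201 123  69]
scene [ 12 168 190] [190 116  65]
scene 732.5 [[302, 131], [269, 166], [276, 176], [308, 145], [310, 138]] [[266.0, 167.0], [300.0, 129.0], [312.0, 140.0], [278.0, 178.0]]
scene 650.5 [[286, 116], [254, 149], [260, 159], [292, 125]] [[251.0, 152.0], [283.0, 114.0], [295.0, 123.0], [263.0, 161.0]]
top [ 12 167 142] [142  87  49]
top [ 12 169 148] [148  90  50]
top 1932.0 [[188, 182], [162, 186], [179, 253], [205, 249]] [[160.0, 187.0], [189.0, 179.0], [206.0, 250.0], [177.0, 257.0]]
top 1857.0 [[213, 179], [227, 245], [252, 243], [240, 175]] [[211.0, 179.0], [240.0, 173.0], [255.0, 242.0], [226.0, 249.0]]
plate [[ 0.546  0.046  0.042]
 [ 0.575 -0.116  0.042]
 [ 0.356 -0.148  0.042]
 [ 0.329  0.008  0.042]] [ 0.451 -0.052  0.042] [0.165 0.221 0.158]
tray [[ 0.612 -0.317  0.05 ]
 [ 0.564 -0.438  0.05 ]
 [ 0.338 -0.338  0.05 ]
 [ 0.386 -0.22   0.05 ]] [ 0.475 -0.328  0.05 ] [0.129 0.247 0.128]
knob tape cork [[ 0.427  0.119  0.03 ]
 [ 0.688 -0.074  0.03 ]
 [ 0.63  -0.208  0.03 ]
 [ 0.622  0.009  0.03 ]]
(600, 720, 3) (540, 570, 3)
```

View pics/crop_scene.png

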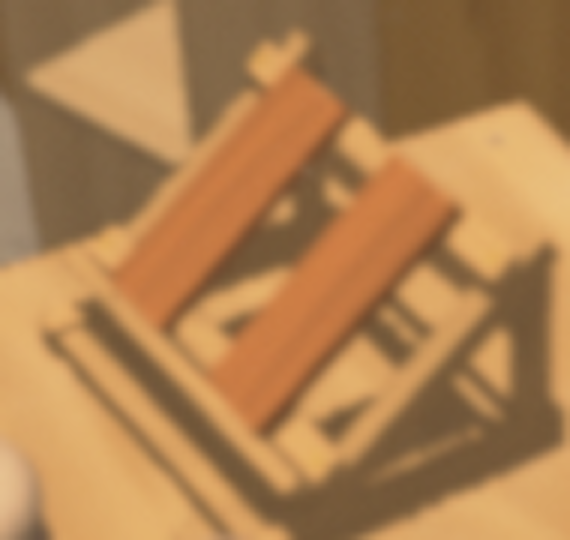

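View pics/crop_top.png

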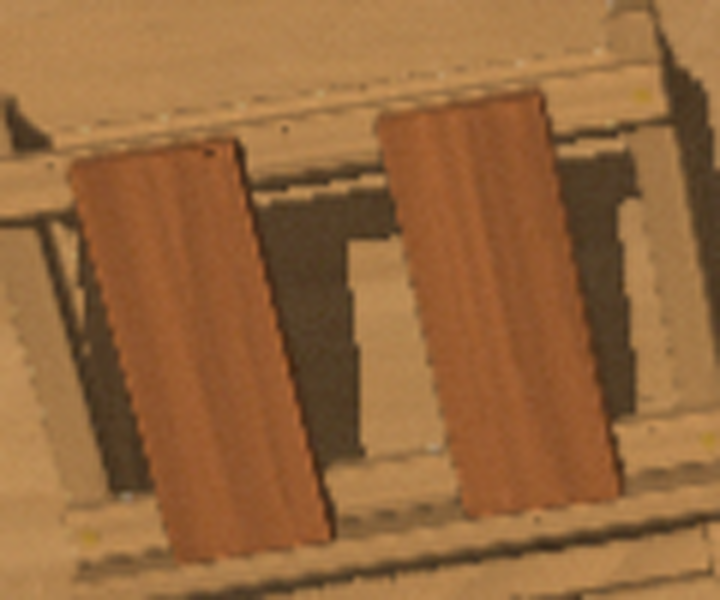

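The crops show the blank corners clearly; the low ends sit at the ledge. I'll triangulate the corners.

Run:
```python
from h import *
np.set_printoptions(precision=3,suppress=True)
s,t=snap('scene'),snap('top')
T=lambda a:np.array(a)/6.+[150,160]-.4
S=lambda a:np.array(a)/6.+[235,105]-.4
B={'left':([(68,160),(238,138),(330,542),(178,562)],[(298,68),(345,108),(163,330),(115,275)]),
'right':([(378,118),(543,92),(620,495),(465,515)],[(400,155),(460,207),(262,432),(215,378)])}
for n,(a,b) in B.items():
    P=tri(t,T(a),s,S(b));print(n);print(P)
    Q=P[:,:3];u=(Q[0]+Q[1]-Q[2]-Q[3])/2;v=(Q[0]+Q[3]-Q[1]-Q[2])/2
    print('c',Q.mean(0),'L',np.linalg.norm(u),'W',np.linalg.norm(v),'slope',np.degrees(np.arcsin(u[2]/np.linalg.norm(u))),'yaw',np.degrees(np.arctan2(u[1],u[0])),'diag twist mm',(Q[0]-Q[1]+Q[2]-Q[3])[2]*1e3)
```

```text
left
[[0.598 0.371 0.156 0.003]
 [0.6   0.306 0.165 0.   ]
 [0.466 0.294 0.061 0.007]
 [0.46  0.353 0.064 0.006]]
c [0.531 0.331 0.112] L 0.1685020218494617 W 0.06173857301055013 slope 35.468065932017325 yaw 6.28781059711571 diag twist mm -12.671719404838576
right
[[0.608 0.255 0.16  0.003]
 [0.615 0.194 0.161 0.002]
 [0.478 0.18  0.064 0.006]
 [0.475 0.242 0.059 0.008]]
c [0.544 0.218 0.111] L 0.16765118675571306 W 0.06158330827825172 slope 35.962409474608535 yaw 5.88103072393112 diag twist mm 4.582171594162743
```

```bash
cat >> h.py <<'E'
np.set_printoptions(precision=3,suppress=True)
def frame(yaw,slope):
    "tool orientation gripping across a blank lying at this yaw and uphill slope (deg)"
    a,b=np.radians(yaw),np.radians(slope)
    n=np.array([-np.sin(b)*np.cos(a),-np.sin(b)*np.sin(a),np.cos(b)]);w=np.array([-np.sin(a),np.cos(a),0])
    return R.from_matrix(np.c_[np.cross(w,-n),w,-n]),n
def plan(pos,Rt):
    st=observe();Rc=R.from_euler('xyz',st['orientation']);p=np.array(st['ee_pos'])
    rv=(Rc.inv()*Rt).as_rotvec();d=np.array(pos)-p
    print('t',round(st['clock'],2),'pos',p,'F',np.array(st['contact_force']),'w',st['width'])
    print('shift cm before turn',Rc.inv().apply(d)*100,'turn',rv,'deg',np.degrees(np.linalg.norm(rv)),'| shift after turn',Rt.inv().apply(d)*100)
E
python3 - <<'E'
from h import *
Rt,n=frame(6,36); c=np.array([.544,.218,.111])
plan(c+.1*n,Rt)
E
```

```text
t 0.3 pos [0.144 0.634 0.231] F [-0.246  0.202  0.098] w 0.08564785354133739
shift cm before turn [-42.672 -33.59    3.931] turn [-0.103 -0.623 -0.316] deg 40.45583753832847 | shift after turn [-21.645 -45.535  20.559]
```

Call:
carry_out(rows=[-3.5,-2.7,0,0,0,0,-3.5,-2.7,0,0,0,0,-3.5,-2.7,0,0,0,0,-3.5,-2.7,0,0,0,0,-3.5,-2.7,0,0,0,0], claw=1)

```text
clock: 0.8
ee_pos: [0.2854, 0.462, 0.2314]
orientation: [3.141, -0.0, 2.919]
contact_force: [0.4, 0.5, 0.7]
width: 0.0851
grasp_force: 0.0
```

Call:
carry_out(rows=[-3.5,-2.8,0,0,0,0,-3.5,-2.8,0,0,0,0,-3.5,-2.8,0,0,0,0,-3.5,-2.8,0,0,0,0,-3.5,-2.8,0,0,0,0])

```text
clock: 1.3
ee_pos: [0.4251, 0.2867, 0.2316]
orientation: [3.141, 0.0, 2.919]
contact_force: [1.0, 0.5, -0.6]
width: 0.0854
grasp_force: 0.0
```

Call:
carry_out(rows=[-1.5,-1.2,0,-0.02,-0.125,-0.063,-1.5,-1.2,0,-0.02,-0.125,-0.063,-1.5,-1.2,0,-0.02,-0.125,-0.063,-1.5,-1.2,0,-0.02,-0.125,-0.063,-1.5,-1.2,0,-0.02,-0.125,-0.063])

```text
clock: 1.8
ee_pos: [0.4896, 0.2219, 0.2496]
orientation: [-3.138, 0.636, -3.033]
contact_force: [1.4, -0.6, -1.1]
width: 0.0854
grasp_force: 0.0
```

Run:
```python
from h import *
Rt,n=frame(6,36); c=np.array([.544,.218,.111])
plan(c+.1*n,Rt); s=snap('top','t1'); snap('scene','s1')
```

```text
t 1.8 pos [0.49  0.222 0.25 ] F [ 1.358 -0.601 -1.117] w 0.08541149162445102
shift cm before turn [ 3.842 -0.937  4.344] turn [-0.001  0.007  0.003] deg 0.4524118311741195 | shift after turn [ 3.808 -0.953  4.371]
```

Call:
carry_out(rows=[1.9,-0.5,2.2,0,0,0,1.9,-0.4,2.2,0,0,0,0,0,3,0,0,0,0,0,3,0,0,0])

```text
clock: 2.3
ee_pos: [0.5217, 0.2161, 0.142]
orientation: [-3.14, 0.629, -3.041]
contact_force: [-0.1, 0.8, 0.5]
width: 0.0856
grasp_force: 0.0
```

Run:
```python
from h import *
Rt,n=frame(6,36); c=np.array([.544,.218,.111])
plan(c-.015*n,Rt); a=snap('top'); b=snap('scene')
o=np.hstack([cv2.resize(a['image'][150:280,160:290],None,fx=3.07,fy=4),cv2.resize(b['image'][90:220,220:350],None,fx=3.07,fy=4)]);cv2.imwrite('pics/g1.png',o[:,:,::-1])
```

```text
t 2.3 pos [0.522 0.216 0.142] F [-0.064  0.775  0.471] w 0.08564498461294073
shift cm before turn [ 0.016 -0.023  5.33 ] turn [-0.003  0.001 -0.003] deg 0.2670655072692582 | shift after turn [ 0.011 -0.041  5.33 ]
```

View pics/g1.png

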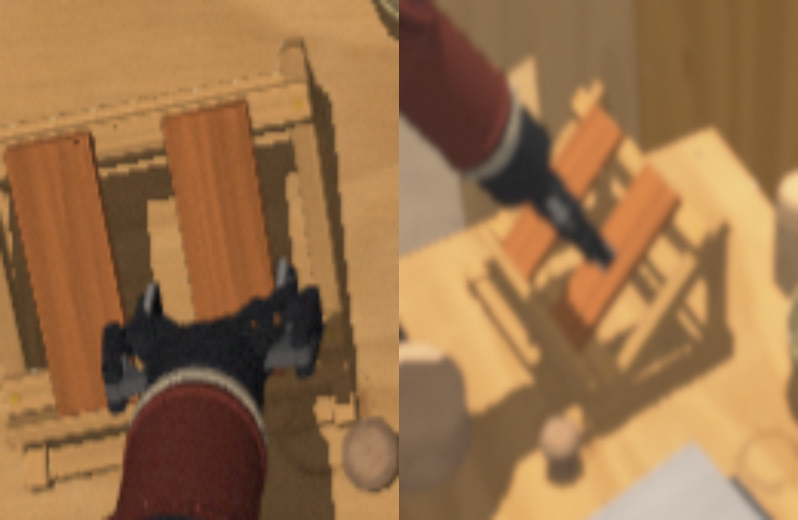

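The open fingers straddle the right blank, with tips at about (150,290) and (285,270) in the crop. They are roughly centred, so I'll descend and grip.

Call:
carry_out(rows=[0,0,1.8,0,0,0,0,0,1.8,0,0,0,0,0,1.7,0,0,0,0,0,0,0,0,0])

```text
clock: 2.8
ee_pos: [0.5526, 0.2184, 0.0991]
orientation: [-3.137, 0.629, -3.039]
contact_force: [-0.2, 0.0, 0.1]
width: 0.0853
grasp_force: 0.0
```

Call:
carry_out(rows=[0,0,0,0,0,0,0,0,0,0,0,0,0,0,0,0,0,0,0,0,0,0,0,0], claw=-1, grip_force=30)

```text
clock: 3.2
ee_pos: [0.5521, 0.2192, 0.1007]
orientation: [-3.14, 0.632, -3.038]
contact_force: [-2.0, 0.9, 4.5]
width: 0.0612
grasp_force: 36.4
```

Call:
carry_out(rows=[0,0,0,0,0,0,0,0,0,0,0,0,0,0,0,0,0,0,0,0,0,0,0,0])

```text
clock: 3.6
ee_pos: [0.5523, 0.2192, 0.1005]
orientation: [-3.14, 0.631, -3.038]
contact_force: [-3.2, 0.5, 6.6]
width: 0.0612
grasp_force: 36.7
```

Call:
carry_out(rows=[0,0,-2,0,0,0,0,0,-3,0,0,0,0,0,-4,0,0,0,0,0,-4,0,0,0,0,0,-2,0,0,0])

```text
clock: 4.1
ee_pos: [0.4628, 0.2101, 0.2233]
orientation: [-3.141, 0.632, -3.038]
contact_force: [1.2, 0.7, -1.5]
width: 0.0614
grasp_force: 35.9
```

Run:
```python
from h import *
s=snap('top','t2')
im=cv2.cvtColor(s['image'],cv2.COLOR_RGB2HSV); h,sa,v=cv2.split(im)
m=((sa<60)&(v>80)).astype(np.uint8)*255; k=np.zeros_like(m);k[190:310,300:405]=m[190:310,300:405]
k=cv2.morphologyEx(k,cv2.MORPH_OPEN,np.ones((9,9)))
c=max(cv2.findContours(k,0,2)[0],key=cv2.contourArea);q=cv2.approxPolyDP(c,6,True).reshape(-1,2);print(q.tolist())
P=onz(s,q,.042);print(P,P.mean(0))
for i in range(len(P)):
    d=P[i]-P[i-1];print(np.linalg.norm(d),np.degrees(np.arctan2(d[1],d[0])))
print(proj(s,[[.469,-.049,.15]]))
for yaw in(8,10):
    Rt,n=frame(yaw,0);plan([.469,-.049,.14],Rt)
```

```text
[[373, 200], [311, 212], [329, 300], [393, 287]]
[[ 0.568 -0.111  0.042]
 [ 0.545  0.042  0.042]
 [ 0.334  0.008  0.042]
 [ 0.358 -0.143  0.042]] [ 0.451 -0.051  0.042]
0.21327266436441558 8.88907880217296
0.15399837820377998 98.56449450096422
0.21381730890735604 -170.9259259805891
0.15330589291694394 -81.23383380351335
[[352.496 235.051]]
t 4.15 pos [0.463 0.211 0.225] F [0.466 0.205 2.072] w 0.06085820831606884
shift cm before turn [  6.677 -25.916   5.62 ] turn [-0.01   0.633 -0.035] deg 36.35438725294994 | shift after turn [  2.992 -25.815   8.513]
t 4.15 pos [0.463 0.211 0.225] F [0.466 0.205 2.072] w 0.06085820831606884
shift cm before turn [  6.677 -25.916   5.62 ] turn [-0.021  0.633 -0.069] deg 36.518726165274245 | shift after turn [  3.891 -25.695   8.513]
```

Call:
carry_out(rows=[0,0,0,-0.003,0.127,-0.01,0,0,0,-0.003,0.127,-0.01,0,0,0,-0.003,0.127,-0.01,0,0,0,-0.003,0.127,-0.01,0,0,0,-0.003,0.127,-0.01])

```text
clock: 4.65
ee_pos: [0.4643, 0.2102, 0.2213]
orientation: [-3.14, -0.009, -2.987]
contact_force: [-0.2, -0.5, -0.2]
width: 0.0613
grasp_force: 35.9
```

Call:
carry_out(rows=[0.6,-4.3,0,0,0,0,0.6,-4.3,0,0,0,0,0.6,-4.3,1,0,0,0,0.6,-4.3,2,0,0,0,0.5,-4.2,2.5,0,0,0])

```text
clock: 5.15
ee_pos: [0.468, -0.0084, 0.1662]
orientation: [-3.138, -0.004, -2.989]
contact_force: [0.0, -0.0, -1.2]
width: 0.0611
grasp_force: 35.9
```

Call:
carry_out(rows=[0.5,-4.2,2.5,0,0,0,0,0,0,0,0,0])

```text
clock: 5.35
ee_pos: [0.4666, -0.0549, 0.1389]
orientation: [-3.136, -0.01, -2.996]
contact_force: [-1.1, 0.4, -0.6]
width: 0.061
grasp_force: 35.9
```

Run:
```python
from h import *
Rt,n=frame(9,0);plan([.470,-.048,.042],Rt)
a=snap('top');b=snap('scene')
o=np.hstack([cv2.resize(a['image'][180:310,290:420],None,fx=3.07,fy=4),cv2.resize(b['image'][170:300,240:370],None,fx=3.07,fy=4)]);cv2.imwrite('pics/p1.png',o[:,:,::-1])
```

```text
t 5.35 pos [ 0.467 -0.055  0.139] F [-1.135  0.393 -0.562] w 0.06100905264661099
shift cm before turn [-0.529  0.689  9.685] turn [-0.006 -0.01  -0.012] deg 0.9351891201640644 | shift after turn [-0.442  0.627  9.694]
```

View pics/p1.png

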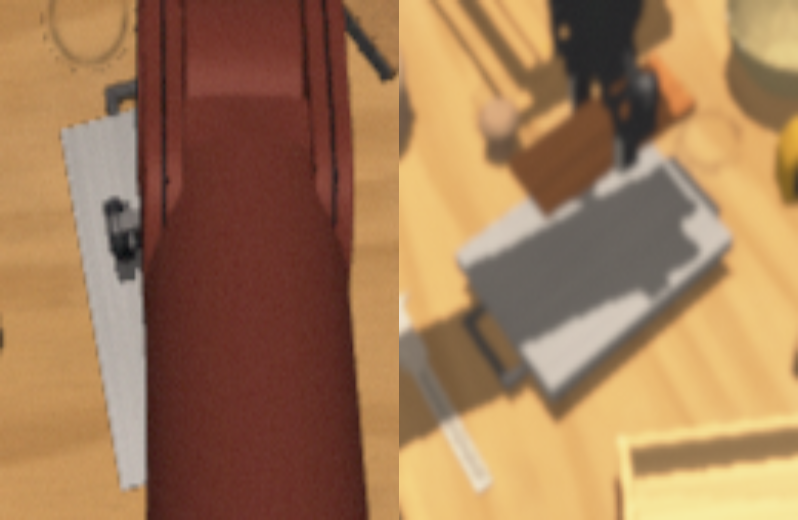

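The blank is held about mid-length, level, above the plate; next I lower it.

Call:
carry_out(rows=[-0.5,0.7,2.5,-0.006,-0.01,-0.012,0,0,2.5,0,0,0,0,0,2,0,0,0,0,0,0.8,0,0,0,0,0,0,0,0,0])

```text
clock: 5.95
ee_pos: [0.4728, -0.0402, 0.0633]
orientation: [3.14, 0.003, -2.975]
contact_force: [-0.1, 0.4, -0.3]
width: 0.0611
grasp_force: 35.9
```

Call:
carry_out(rows=[0,0,0.4,0,0,0,0,0,0.4,0,0,0,0,0,0,0,0,0])

```text
clock: 6.25
ee_pos: [0.4734, -0.0407, 0.056]
orientation: [3.139, 0.005, -2.976]
contact_force: [0.0, 0.2, -1.3]
width: 0.0612
grasp_force: 35.9
```

Call:
carry_out(rows=[0,0,0.3,0,0,0,0,0,0.3,0,0,0,0,0,0,0,0,0])

```text
clock: 6.55
ee_pos: [0.473, -0.0408, 0.0495]
orientation: [3.139, 0.004, -2.976]
contact_force: [0.5, 0.9, -1.7]
width: 0.0611
grasp_force: 35.9
```

Call:
carry_out(rows=[0,0,0.3,0,0,0,0,0,0,0,0,0])

```text
clock: 6.75
ee_pos: [0.4731, -0.0408, 0.0465]
orientation: [3.139, 0.004, -2.976]
contact_force: [-1.2, 0.3, -0.7]
width: 0.0614
grasp_force: 35.9
```

Call:
carry_out(rows=[0,0,0.3,0,0,0,0,0,0,0,0,0])

```text
clock: 6.95
ee_pos: [0.4731, -0.0408, 0.0435]
orientation: [3.139, 0.004, -2.976]
contact_force: [0.6, -0.5, -0.5]
width: 0.0614
grasp_force: 35.9
```

Call:
carry_out(rows=[0,0,0.2,0,0,0,0,0,0,0,0,0])

```text
clock: 7.15
ee_pos: [0.4731, -0.0408, 0.0416]
orientation: [3.139, 0.005, -2.976]
contact_force: [-0.1, -0.6, -1.0]
width: 0.0614
grasp_force: 35.9
```

Call:
carry_out(rows=[0,0,0.2,0,0,0,0,0,0,0,0,0])

```text
clock: 7.35
ee_pos: [0.4732, -0.0408, 0.0396]
orientation: [3.139, 0.005, -2.976]
contact_force: [0.3, 0.4, -1.0]
width: 0.0611
grasp_force: 35.9
```

Call:
carry_out(rows=[0,0,0.2,0,0,0,0,0,0,0,0,0])

```text
clock: 7.55
ee_pos: [0.4733, -0.0408, 0.0377]
orientation: [3.139, 0.005, -2.976]
contact_force: [0.0, -0.2, 0.7]
width: 0.0615
grasp_force: 36.0
```

Call:
carry_out(rows=[0,0,0.2,0,0,0,0,0,0,0,0,0])

```text
clock: 7.75
ee_pos: [0.4736, -0.0409, 0.0368]
orientation: [3.138, 0.005, -2.976]
contact_force: [-7.1, 1.1, 20.0]
width: 0.0612
grasp_force: 47.6
```

Call:
carry_out(rows=[0,0,-0.15,0,0,0,0,0,0,0,0,0])

```text
clock: 7.95
ee_pos: [0.4735, -0.0408, 0.0375]
orientation: [3.139, 0.005, -2.976]
contact_force: [-0.3, -0.3, -0.6]
width: 0.0608
grasp_force: 36.0
```

Call:
carry_out(rows=[0,0,0,0,0,0,0,0,0,0,0,0,0,0,0,0,0,0,0,0,0,0,0,0], claw=1)

```text
clock: 8.35
ee_pos: [0.4733, -0.0408, 0.0373]
orientation: [3.139, 0.005, -2.976]
contact_force: [-0.5, 0.0, -0.1]
width: 0.0855
grasp_force: 0.0
```

Call:
carry_out(rows=[0,0,-1,0,0,0,0,0,-2,0,0,0,0,0,-3,0,0,0,0,0,-3,0,0,0,0,0,-2,0,0,0])

```text
clock: 8.85
ee_pos: [0.4735, -0.0416, 0.1499]
orientation: [3.139, 0.007, -2.977]
contact_force: [0.0, 0.5, -1.2]
width: 0.0853
grasp_force: 0.0
```

Call:
carry_out(rows=[0,4,0,0,0,0,0,5,0,0,0,0,0,5,0,0,0,0,0,5,0,0,0,0,0,2,0,0,0,0], claw=-1)

```text
clock: 9.35
ee_pos: [0.437, 0.1706, 0.1487]
orientation: [3.138, 0.006, -2.971]
contact_force: [-0.2, -0.9, 0.3]
width: 0.0121
grasp_force: 0.0
```

```bash
cat >> h.py <<'E'
def blank(n,s,z=.054,box={'top':(300,190,405,310),'scene':(235,190,370,290)}):
    x0,y0,x1,y1=box[n];h,sa,v=cv2.split(cv2.cvtColor(s['image'],cv2.COLOR_RGB2HSV))
    m=((h<=14)&(sa>130)&(v>60)).astype(np.uint8)*255;k=np.zeros_like(m);k[y0:y1,x0:x1]=m[y0:y1,x0:x1]
    c=max(cv2.findContours(k,0,2)[0],key=cv2.contourArea);q=cv2.approxPolyDP(c,4,True).reshape(-1,2)
    P=onz(s,q,z);c2=onz(s,c.reshape(-1,2),z)[:,:2].astype(np.float32);r=cv2.minAreaRect(c2)
    print(n,cv2.contourArea(c),q.tolist(),P[:,:2].tolist(),'rect',r)
    return k
E
python3 - <<'E'
from h import *
print(observe()['ee_pos'],observe()['width'])
a=snap('top','t3');b=snap('scene','s3');blank('top',a);blank('scene',b)
o=np.hstack([cv2.resize(a['image'][180:310,290:420],None,fx=3.07,fy=4),cv2.resize(b['image'][170:300,240:370],None,fx=3.07,fy=4)]);cv2.imwrite('pics/p2.png',o[:,:,::-1])
E
```

```text
[0.437 0.171 0.149] 0.012146995064471103
top 1707.5 [[350, 204], [327, 210], [343, 278], [367, 272]] [[0.5585102916637842, -0.05322898143933663], [0.5462895100320193, 0.0028826007599421014], [0.382887201885726, -0.026912130812054173], [0.39430227357291475, -0.08378220551410678]] rect ((0.4705176055431366, -0.03950957581400871), (0.1694648712873459, 0.060647152364254), 10.028946876525879)
scene 782.0 [[334, 216], [322, 206], [280, 233], [292, 242]] [[0.5580421907059172, -0.056444664695150415], [0.5468337665887257, -0.0017361797170599713], [0.3860584688996357, -0.03726112366251577], [0.4019290532741128, -0.08451219666178489]] rect ((0.4740273356437683, -0.044225551187992096), (0.1706625074148178, 0.060266781598329544), 10.235712051391602)
```

View pics/p2.png

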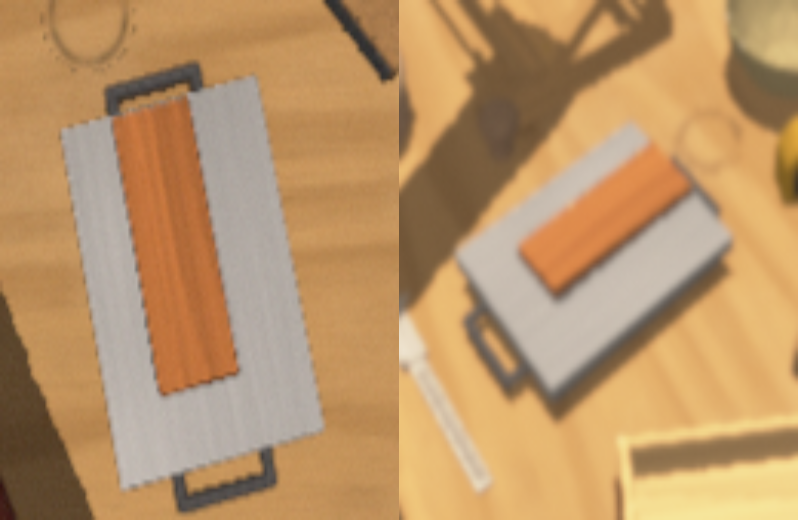

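The blank lies on the plate at (0.472,-0.042), yaw 10°, length and width as given. Next: pressing the far-left corner with shut fingers.

Run:
```python
from h import *
Rt,n=frame(10,0);plan([.537,-.009,.075],Rt)
```

```text
t 9.45 pos [0.437 0.169 0.148] F [ 0.275 -0.443  0.021] w 5.688196022906987e-05
shift cm before turn [ -6.736 -19.272   7.334] turn [ 0.002  0.006 -0.004] deg 0.4089499747820511 | shift after turn [ -6.705 -19.279   7.345]
```

Call:
carry_out(rows=[-1.7,-4.8,1,0,0,0,-1.7,-4.8,1,0,0,0,-1.7,-4.8,1.5,0,0,0,-1.6,-4.8,1.8,0,0,0,0,0,1.5,0,0,0])

```text
clock: 9.95
ee_pos: [0.5333, -0.0116, 0.0831]
orientation: [-3.14, 0.007, -2.985]
contact_force: [0.1, 0.8, -0.5]
width: 0.0
grasp_force: 0.0
```

Call:
carry_out(rows=[0,0,0.5,0,0,0,0,0,0.4,0,0,0,0,0,0,0,0,0])

```text
clock: 10.25
ee_pos: [0.5311, -0.0021, 0.0737]
orientation: [3.139, 0.005, -2.974]
contact_force: [-0.4, 0.4, -0.2]
width: 0.0
grasp_force: 0.0
```

Call:
carry_out(rows=[0,0,0.2,0,0,0,0,0,0,0,0,0])

```text
clock: 10.45
ee_pos: [0.5315, -0.0023, 0.072]
orientation: [3.139, 0.006, -2.975]
contact_force: [0.4, 0.4, 0.5]
width: 0.0002
grasp_force: 0.0
```

Call:
carry_out(rows=[0,0,0.2,0,0,0,0,0,0,0,0,0])

```text
clock: 10.65
ee_pos: [0.5313, -0.0029, 0.0696]
orientation: [3.139, 0.005, -2.976]
contact_force: [0.2, 0.7, -0.4]
width: -0.0002
grasp_force: 0.0
```

Call:
carry_out(rows=[-0.5,-0.6,0.5,0,0,0,0,0,0.4,0,0,0,0,0,0,0,0,0])

```text
clock: 10.95
ee_pos: [0.5371, -0.0087, 0.0598]
orientation: [3.14, 0.004, -2.977]
contact_force: [0.0, -0.2, 0.1]
width: 0.0001
grasp_force: 0.0
```

Call:
carry_out(rows=[0,0,0.2,0,0,0,0,0,0,0,0,0])

```text
clock: 11.15
ee_pos: [0.5372, -0.0083, 0.0583]
orientation: [3.139, 0.004, -2.976]
contact_force: [-0.6, 1.0, -0.2]
width: -0.0004
grasp_force: 0.0
```

Call:
carry_out(rows=[0,0,0.2,0,0,0,0,0,0,0,0,0])

```text
clock: 11.35
ee_pos: [0.5372, -0.0082, 0.0564]
orientation: [3.139, 0.005, -2.976]
contact_force: [0.3, 0.0, -0.1]
width: -0.0005
grasp_force: 0.0
```

Call:
carry_out(rows=[0,0,0.1,0,0,0,0,0,0,0,0,0])

```text
clock: 11.55
ee_pos: [0.5374, -0.0082, 0.0555]
orientation: [3.139, 0.005, -2.976]
contact_force: [-0.4, -0.2, 1.3]
width: 0.0002
grasp_force: 0.0
```

Call:
carry_out(rows=[0,0,0.1,0,0,0,0,0,0,0,0,0])

```text
clock: 11.75
ee_pos: [0.5374, -0.0082, 0.0545]
orientation: [3.139, 0.005, -2.976]
contact_force: [0.5, -0.1, 0.4]
width: -0.0001
grasp_force: 0.0
```

Call:
carry_out(rows=[0,0,0.1,0,0,0,0,0,0,0,0,0])

```text
clock: 11.95
ee_pos: [0.5375, -0.0082, 0.0537]
orientation: [3.139, 0.005, -2.976]
contact_force: [-0.3, 0.7, 2.6]
width: -0.0001
grasp_force: 1.2
```

Call:
carry_out(rows=[0,0,0.1,0,0,0,0,0,0,0,0,0])

```text
clock: 12.15
ee_pos: [0.5377, -0.0082, 0.0531]
orientation: [3.139, 0.005, -2.976]
contact_force: [-3.2, 1.4, 10.1]
width: -0.0001
grasp_force: 4.6
```

Call:
carry_out(rows=[0,0,0.1,0,0,0,0,0,0,0,0,0])

```text
clock: 12.35
ee_pos: [0.5377, -0.0082, 0.0527]
orientation: [3.138, 0.005, -2.976]
contact_force: [-5.0, 0.9, 17.4]
width: 0.0001
grasp_force: 8.8
```

Call:
carry_out(rows=[0,0,-0.5,0,0,0,0,0,-0.5,0,0,0,0,0,-0.6,0,0,0,0,-2.1,0,0,0,0,0,-2.1,0,0,0,0])

```text
clock: 12.85
ee_pos: [0.5446, -0.0494, 0.0679]
orientation: [3.139, 0.006, -2.974]
contact_force: [0.3, -0.2, -0.4]
width: -0.0002
grasp_force: 0.0
```

Call:
carry_out(rows=[0,0,0.3,0,0,0,0,0,0.3,0,0,0,0,0,0,0,0,0])

```text
clock: 13.15
ee_pos: [0.5439, -0.0488, 0.0609]
orientation: [3.139, 0.004, -2.975]
contact_force: [0.3, -1.0, 0.1]
width: -0.0001
grasp_force: 0.0
```

Call:
carry_out(rows=[0,0,0.2,0,0,0,0,0,0,0,0,0])

```text
clock: 13.35
ee_pos: [0.5441, -0.0489, 0.0592]
orientation: [3.139, 0.004, -2.975]
contact_force: [-0.4, 0.2, 0.6]
width: 0.0003
grasp_force: 0.0
```

Call:
carry_out(rows=[0,0,0.2,0,0,0,0,0,0,0,0,0])

```text
clock: 13.55
ee_pos: [0.5442, -0.0494, 0.0573]
orientation: [3.139, 0.005, -2.976]
contact_force: [-0.9, -0.1, 0.1]
width: -0.0002
grasp_force: 0.0
```

Call:
carry_out(rows=[0,0,0.2,0,0,0,0,0,0,0,0,0])

```text
clock: 13.75
ee_pos: [0.5442, -0.0496, 0.0552]
orientation: [3.139, 0.005, -2.976]
contact_force: [0.3, 0.1, -0.1]
width: 0.0002
grasp_force: 0.0
```

Call:
carry_out(rows=[0,0,0.1,0,0,0,0,0,0,0,0,0])

```text
clock: 13.95
ee_pos: [0.5443, -0.0497, 0.0544]
orientation: [3.139, 0.005, -2.976]
contact_force: [-0.1, 0.1, 0.7]
width: 0.0001
grasp_force: 0.2
```

Call:
carry_out(rows=[0,0,0.1,0,0,0,0,0,0,0,0,0])

```text
clock: 14.15
ee_pos: [0.5446, -0.0498, 0.0538]
orientation: [3.139, 0.005, -2.976]
contact_force: [-2.3, 0.1, 5.1]
width: -0.0002
grasp_force: 2.6
```

Call:
carry_out(rows=[0,0,0.1,0,0,0,0,0,0,0,0,0])

```text
clock: 14.35
ee_pos: [0.5446, -0.0499, 0.0533]
orientation: [3.139, 0.005, -2.976]
contact_force: [-4.2, -1.1, 12.7]
width: -0.0002
grasp_force: 6.0
```

Call:
carry_out(rows=[0,0,0.1,0,0,0,0,0,0,0,0,0])

```text
clock: 14.55
ee_pos: [0.5447, -0.0499, 0.053]
orientation: [3.138, 0.006, -2.976]
contact_force: [-7.2, 1.4, 22.1]
width: 0.0001
grasp_force: 10.9
```

Force alone can't show easy rocking, so I'll also probe the middle (a twisted blank stands 2 mm higher there than at its corners) and take pictures before and after.

Call:
carry_out(rows=[0,0,-0.5,0,0,0,0,0,-0.7,0,0,0,3.6,1.1,-0.5,0,0,0,3.6,1.1,0,0,0,0,0,0,0,0,0,0])

```text
clock: 15.05
ee_pos: [0.4649, -0.0393, 0.0673]
orientation: [3.136, 0.001, -2.976]
contact_force: [-0.3, 0.9, -0.2]
width: -0.0
grasp_force: 0.0
```

Call:
carry_out(rows=[0,0,0.4,0,0,0,0,0,0.4,0,0,0,0,0,0.4,0,0,0,0,0,0,0,0,0])

```text
clock: 15.45
ee_pos: [0.4699, -0.0403, 0.0555]
orientation: [3.14, 0.004, -2.976]
contact_force: [0.4, 0.2, -0.0]
width: 0.0002
grasp_force: 0.0
```

Call:
carry_out(rows=[0,0,0.1,0,0,0,0,0,0,0,0,0])

```text
clock: 15.65
ee_pos: [0.4699, -0.0402, 0.0551]
orientation: [3.14, 0.005, -2.976]
contact_force: [1.0, -0.5, 0.9]
width: -0.0001
grasp_force: 0.6
```

Call:
carry_out(rows=[0,0,0.1,0,0,0,0,0,0,0,0,0])

```text
clock: 15.85
ee_pos: [0.47, -0.0402, 0.0546]
orientation: [3.139, 0.005, -2.976]
contact_force: [-1.5, -1.8, 7.5]
width: 0.0002
grasp_force: 3.6
```

Call:
carry_out(rows=[0,0,0.1,0,0,0,0,0,0,0,0,0])

```text
clock: 16.05
ee_pos: [0.4701, -0.0403, 0.0541]
orientation: [3.139, 0.005, -2.977]
contact_force: [-6.2, -1.9, 17.7]
width: 0.0001
grasp_force: 8.6
```

Call:
carry_out(rows=[0,0,-0.5,0,0,0,0,0,-0.5,0,0,0,0,2.3,0,0,0,0,0,0,0.5,0,0,0,0,0,0.4,0,0,0])

```text
clock: 16.55
ee_pos: [0.4659, -0.0167, 0.0541]
orientation: [3.139, 0.005, -2.975]
contact_force: [-0.6, 1.5, 3.3]
width: -0.0002
grasp_force: 2.1
```

Call:
carry_out(rows=[0,0,0.1,0,0,0,0,0,0.1,0,0,0,0,0,0,0,0,0])

```text
clock: 16.85
ee_pos: [0.4662, -0.0168, 0.053]
orientation: [3.138, 0.005, -2.976]
contact_force: [-6.2, 5.0, 18.9]
width: -0.0001
grasp_force: 9.3
```

Call:
carry_out(rows=[0,0,-1,0,0,0,0,0,-4,0,0,0,0,5,0,0,0,0,0,5,0,0,0,0,0,5,0,0,0,0])

```text
clock: 17.35
ee_pos: [0.441, 0.1316, 0.1032]
orientation: [3.139, 0.006, -2.978]
contact_force: [0.8, 1.1, -0.2]
width: 0.0002
grasp_force: 0.0
```

Run:
```python
from h import *
print(observe()['ee_pos'])
for n in('top','scene'):
    L=[snap(n,n+'A')for _ in range(3)];np.save('A_'+n,np.mean([l['image'].astype(float) for l in L],0))
    blank(n,L[0])
```

```text
[0.441 0.132 0.103]
top 1704.0 [[351, 205], [328, 210], [344, 278], [368, 272]] [[0.5559416140594867, -0.05549788227509994], [0.546180495710541, 0.0004780612586713362], [0.38278451811856984, -0.029245825847061098], [0.39420029492769704, -0.08611909488227087]] rect ((0.46966201066970825, -0.04158145934343338), (0.1689373105764389, 0.060099851340055466), 10.542224884033203)
scene 793.0 [[334, 216], [322, 206], [280, 233], [292, 243]] [[0.5580421907059172, -0.056444664695150415], [0.5468337665887257, -0.0017361797170599713], [0.3860584688996357, -0.03726112366251577], [0.400318813461939, -0.08778366831561013]] rect ((0.47336798906326294, -0.04639657214283943), (0.16814672946929932, 0.060347363352775574), 10.749856948852539)
```

Call:
carry_out(rows=[0,-4.5,0,0,0,0,0,-4.9,0,0,0,0,0,-5,0,0,0,0,0,-4.5,1.5,0,0,0,0,0,1.5,0,0,0])

```text
clock: 18.15
ee_pos: [0.4728, -0.0638, 0.0727]
orientation: [-3.141, 0.007, -2.987]
contact_force: [-0.1, 0.4, -0.4]
width: 0.0001
grasp_force: 0.0
```

Call:
carry_out(rows=[0,0,0.4,0,0,0,0,0,0.4,0,0,0,0,0,0.3,0,0,0,0,0,0.1,0,0,0,0,0,0,0,0,0])

```text
clock: 18.65
ee_pos: [0.4724, -0.0551, 0.0603]
orientation: [3.139, 0.005, -2.975]
contact_force: [1.3, -0.6, 0.1]
width: 0.0001
grasp_force: 0.0
```

Call:
carry_out(rows=[0,0,0.1,0,0,0,0,0,0.1,0,0,0,0,0,0,0,0,0])

```text
clock: 18.95
ee_pos: [0.4723, -0.0555, 0.0581]
orientation: [3.139, 0.005, -2.976]
contact_force: [0.2, 0.5, 0.1]
width: 0.0001
grasp_force: 0.0
```

Call:
carry_out(rows=[0,0,0.1,0,0,0,0,0,0.1,0,0,0,0,0,0,0,0,0])

```text
clock: 19.25
ee_pos: [0.4722, -0.0556, 0.056]
orientation: [3.139, 0.005, -2.976]
contact_force: [-1.1, -0.1, 0.2]
width: -0.0004
grasp_force: 0.0
```

Call:
carry_out(rows=[0,-0.8,0,0,0,0,0,0,0.1,0,0,0,0,0,0.1,0,0,0,0,0,0,0,0,0])

```text
clock: 19.65
ee_pos: [0.4738, -0.064, 0.0541]
orientation: [3.14, 0.005, -2.977]
contact_force: [0.6, -1.3, 2.1]
width: 0.0001
grasp_force: 1.1
```

Call:
carry_out(rows=[0,0,0.1,0,0,0,0,0,0.1,0,0,0,0,0,0,0,0,0])

```text
clock: 19.95
ee_pos: [0.474, -0.064, 0.0531]
orientation: [3.139, 0.005, -2.976]
contact_force: [-5.9, -2.5, 20.1]
width: 0.0
grasp_force: 9.9
```

Call:
carry_out(rows=[0,0,-1,0,0,0,0,0,-4,0,0,0,0,5,0,0,0,0,0,5,0,0,0,0,0,5,0,0,0,0])

```text
clock: 20.45
ee_pos: [0.4483, 0.0862, 0.1032]
orientation: [3.138, 0.006, -2.977]
contact_force: [1.0, 0.9, -0.3]
width: 0.0001
grasp_force: 0.0
```

Call:
carry_out(rows=[0,4,0,0,0,0])

```text
clock: 20.55
ee_pos: [0.4411, 0.1268, 0.103]
orientation: [3.138, 0.006, -2.974]
contact_force: [1.3, -0.2, 0.7]
width: -0.0001
grasp_force: 0.0
```

Run:
```python
from h import *
print(observe()['ee_pos']); o=[]
for n,(x,y) in {'top':(290,180),'scene':(240,170)}.items():
    L=[snap(n,n+'B')for _ in range(3)];B=np.mean([l['image'].astype(float) for l in L],0);A=np.load(f'A_{n}.npy')
    k=blank(n,L[0]);m=k>0
    print(n,'in-blank mean A,B',A[m].mean(0),B[m].mean(0))
    d=(np.abs(A-B).max(2)*3).clip(0,255).astype(np.uint8)
    i=np.hstack([cv2.resize(B[y:y+130,x:x+130].astype(np.uint8),(390,290),interpolation=cv2.INTER_CUBIC),cv2.resize(cv2.merge([d]*3)[y:y+130,x:x+130],(390,290))]);o.append(i)
cv2.imwrite('pics/d1.png',np.vstack(o)[:,:,::-1])
```

```text
[0.441 0.127 0.103]
top 1712.0 [[351, 205], [328, 210], [344, 278], [368, 272]] [[0.5559416140594867, -0.05549788227509994], [0.546180495710541, 0.0004780612586713362], [0.38278451811856984, -0.029245825847061098], [0.39420029492769704, -0.08611909488227087]] rect ((0.4696625769138336, -0.041890665888786316), (0.16958969831466675, 0.060605064034461975), 10.486063003540039)
top in-blank mean A,B [167.046 100.633  55.517] [165.223  98.359  54.393]
scene 849.0 [[334, 216], [322, 205], [280, 233], [292, 244]] [[0.5580421907059172, -0.056444664695150415], [0.5489555722401871, 0.002048925198613105], [0.3860584688996357, -0.03726112366251577], [0.398715685716056, -0.09104046100757279]] rect ((0.4735758304595947, -0.04594620317220688), (0.17354761064052582, 0.06337840110063553), 11.715547561645508)
scene in-blank mean A,B [211.485 134.134  77.487] [217.411 137.081  77.213]
```

View pics/d1.png

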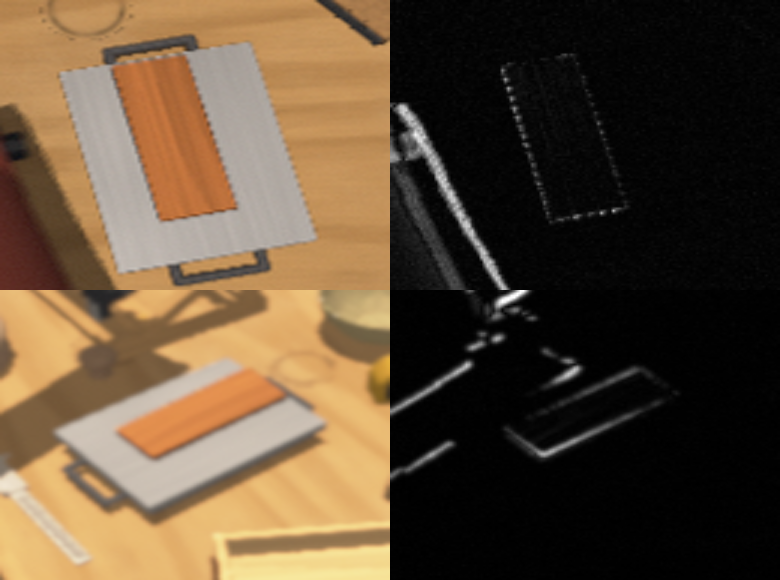

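The difference image shows the blank rocked. Pressing the right edge after the left moved the far-left corner up and the near-right corner down in the scene view (area 793→849 px); the near-left and far-right corners stayed put. So the blank on the plate is the twisted one and it goes to the tray.

Call:
carry_out(rows=[0,-4,0,0,0,0,0,-4.5,0,0,0,0,0,-4.5,0,0,0,0,0,-4,0,0,0,0,0,0,0,0,0,0], claw=1)

```text
clock: 21.35
ee_pos: [0.4702, -0.051, 0.1026]
orientation: [3.141, 0.006, -2.986]
contact_force: [-0.4, 0.0, 0.5]
width: 0.0723
grasp_force: 0.0
```

Call:
carry_out(rows=[0,0,0,0,0,0,0,0,0,0,0,0])

```text
clock: 21.55
ee_pos: [0.4698, -0.0438, 0.102]
orientation: [3.139, 0.005, -2.977]
contact_force: [0.2, 0.4, 0.3]
width: 0.0855
grasp_force: 0.0
```

Run:
```python
from h import *
Rt,n=frame(10,0);plan([.4705,-.0415,.0385],Rt)
s=snap('top')
q=np.array([[457,178],[509,195],[478,292],[425,273]])
im=cv2.cvtColor(s['image'],cv2.COLOR_RGB2HSV)
P=onz(s,q,.05);c=P.mean(0)
for i in range(4):
    d=P[i]-P[i-1];print(np.linalg.norm(d),np.degrees(np.arctan2(d[1],d[0])))
print(c)
```

```text
t 21.55 pos [ 0.47  -0.044  0.102] F [0.215 0.354 0.308] w 0.08553206411498726
shift cm before turn [-0.074  0.203  6.354] turn [ 0.003  0.005 -0.009] deg 0.6191698942021868 | shift after turn [-0.105  0.218  6.353]
0.24606629243144681 -23.433024559670425
0.12941183057689656 -111.78931308492183
0.24737175129018363 156.22924672204263
0.12792318243294473 67.6468708311035
[ 0.475 -0.328  0.05 ]
```

Call:
carry_out(rows=[0,0.2,2,0,0,0,0,0,2,0,0,0,0,0,2,0,0,0,0,0,0.35,0,0,0,0,0,0,0,0,0])

```text
clock: 22.1
ee_pos: [0.4696, -0.0413, 0.0385]
orientation: [3.14, 0.003, -2.975]
contact_force: [-0.2, -0.1, -0.6]
width: 0.0854
grasp_force: 0.0
```

Call:
carry_out(rows=[0,0,0,0,0,0,0,0,0,0,0,0,0,0,0,0,0,0,0,0,0,0,0,0,0,0,0,0,0,0], claw=-1, grip_force=35)

```text
clock: 22.6
ee_pos: [0.471, -0.0415, 0.0395]
orientation: [3.139, 0.007, -2.976]
contact_force: [0.3, -0.1, 6.6]
width: 0.0611
grasp_force: 38.0
```

Call:
carry_out(rows=[0,0,-2,0,0,0,0,0,-3,0,0,0,0,0,-4,0,0,0,0,0,-4,0,0,0,0,0,0,0,0,0])

```text
clock: 23.1
ee_pos: [0.4722, -0.0423, 0.1733]
orientation: [3.138, 0.013, -2.977]
contact_force: [-0.8, 1.1, -1.5]
width: 0.0611
grasp_force: 39.3
```

Run:
```python
from h import *
Rt,n=frame(-23.4,0);plan([.475,-.328,.17],Rt);plan([.475,-.328,.06],Rt)
s=snap('scene');blank('scene',s,.16,{'scene':(235,120,400,290)})
```

```text
t 23.1 pos [ 0.472 -0.042  0.173] F [-0.765  1.135 -1.492] w 0.061140758985596885
shift cm before turn [  4.423 -28.227   0.156] turn [0.008 0.011 0.573] deg 32.86414354498868 | shift after turn [-11.6   -26.109   0.328]
t 23.1 pos [ 0.472 -0.042  0.173] F [-0.765  1.135 -1.492] w 0.061140758985596885
shift cm before turn [  4.563 -28.272  11.155] turn [0.008 0.011 0.573] deg 32.86414354498868 | shift after turn [-11.6   -26.109  11.328]
scene 1208.0 [[319, 120], [317, 125], [315, 120], [278, 120], [253, 151], [263, 159], [286, 135], [296, 145], [312, 143]] [[0.693171492795366, 0.2808707306116581], [0.6721527358823043, 0.25719079019543833], [0.6808862991900846, 0.2877769015796593], [0.5672612780455013, 0.3521323863622329], [0.42362078361329636, 0.23037692181372815], [0.43573625566365, 0.17707902831576738], [0.5531766562201575, 0.2567167276565179], [0.5577606117565819, 0.19065724647175553], [0.6082087187387261, 0.17459754714305342]] rect ((0.5576437711715698, 0.23458154499530792), (0.2679961025714874, 0.16910359263420105), 39.52495193481445)
```

Gripped (61 mm) and lifted. Now to the tray: shift sideways, then turn.

Call:
carry_out(rows=[0.8,-4.6,0,0,0,0,0.8,-4.7,0,0,0,0,0.7,-4.7,0,0,0,0,0.7,-4.7,0,0,0,0,0.7,-4.7,0,0,0,0])

```text
clock: 23.65
ee_pos: [0.471, -0.2803, 0.1666]
orientation: [3.139, 0.004, -2.975]
contact_force: [0.9, -0.1, -0.5]
width: 0.0611
grasp_force: 39.3
```

Call:
carry_out(rows=[0.7,-4.7,0,0,0,0.115,0,0,0,0,0,0.115,0,0,0,0,0,0.115,0,0,0,0,0,0.115,0,0,0,0,0,0.115])

```text
clock: 24.15
ee_pos: [0.4714, -0.3267, 0.1662]
orientation: [3.138, 0.001, 2.726]
contact_force: [-0.2, -0.1, -0.5]
width: 0.061
grasp_force: 39.3
```

Call:
carry_out(rows=[0,0,0,0,0,0])

```text
clock: 24.25
ee_pos: [0.4716, -0.3264, 0.1662]
orientation: [3.138, 0.001, 2.73]
contact_force: [-0.1, 0.4, -1.0]
width: 0.0608
grasp_force: 39.3
```

Run:
```python
from h import *
Rt,n=frame(-23.4,0);plan([.475,-.328,.05],Rt)
a=snap('top');b=snap('scene')
o=np.hstack([cv2.resize(a['image'][165:305,410:550],(390,520)),cv2.resize(b['image'][200:340,285:425],(390,520))]);cv2.imwrite('pics/tr.png',o[:,:,::-1])
```

```text
t 24.25 pos [ 0.472 -0.326  0.166] F [-0.124  0.364 -1.036] w 0.060784706952792665
shift cm before turn [-0.37  -0.053 11.622] turn [ 0.003  0.001 -0.003] deg 0.2816298349416027 | shift after turn [-0.376 -0.014 11.621]
```

View pics/tr.png

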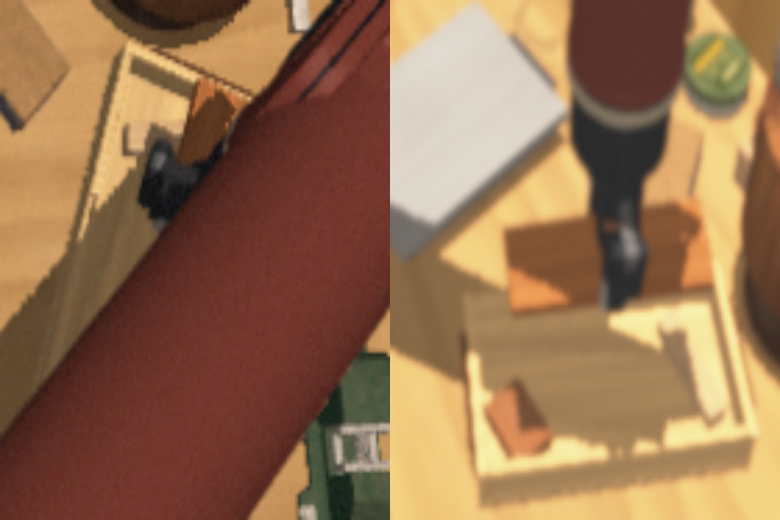

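The blank is over the tray and aligned with it; I lower it and release with a partial opening.

Call:
carry_out(rows=[-0.3,0,3.5,0,0,0,0,0,3.5,0,0,0,0,0,3,0,0,0,0,0,1.8,0,0,0,0,0,0,0,0,0])

```text
clock: 24.85
ee_pos: [0.4743, -0.3266, 0.0477]
orientation: [3.137, -0.001, 2.734]
contact_force: [0.1, 0.0, -0.6]
width: 0.061
grasp_force: 39.3
```

Call:
carry_out(rows=[0,0,0.5,0,0,0,0,0,0.5,0,0,0,0,0,0,0,0,0])

```text
clock: 25.15
ee_pos: [0.4761, -0.3274, 0.0402]
orientation: [3.137, 0.004, 2.733]
contact_force: [0.2, -0.4, 0.1]
width: 0.0606
grasp_force: 39.3
```

Call:
carry_out(rows=[0,0,0,0,0,0,0,0,0,0,0,0,0,0,0,0,0,0,0,0,0,0,0,0], claw=0.75)

```text
clock: 25.55
ee_pos: [0.4759, -0.3274, 0.04]
orientation: [3.137, 0.003, 2.732]
contact_force: [-0.5, -0.4, 0.3]
width: 0.0745
grasp_force: 0.0
```

Call:
carry_out(rows=[0,0,-2,0,0,0,0,0,-3.5,0,0,0,0,0,-4,0,0,0,0,0,-4,0,0,0,0,0,-4,0,0,0])

```text
clock: 26.05
ee_pos: [0.4746, -0.328, 0.2164]
orientation: [3.137, 0.003, 2.732]
contact_force: [0.8, -0.4, -0.1]
width: 0.0748
grasp_force: 0.0
```

Call:
carry_out(rows=[0,4,-1,0,0,0,0,4.5,0,0,0,0,0,4.5,0,0,0,0,0,4.5,0,0,0,0,0,4.5,0,0,0,0], claw=1)

```text
clock: 26.55
ee_pos: [0.563, -0.1242, 0.2261]
orientation: [3.136, 0.003, 2.732]
contact_force: [1.0, -0.6, -0.6]
width: 0.0852
grasp_force: 0.0
```

Run:
```python
from h import *
st=observe();print(st['clock'],st['ee_pos'])
s,t=snap('scene'),snap('top')
blank('top',t,.04,{'top':(420,170,515,300)});blank('scene',s,.04,{'scene':(300,260,425,340)})
blank('top',t,.112,{'top':(150,160,215,260)})
Rt,n=frame(6.3,36); c=np.array([.531,.331,.112])
plan(c+.12*n,Rt)
o=np.hstack([cv2.resize(t['image'][165:305,410:550],(390,520)),cv2.resize(s['image'][200:340,285:425],(390,520))]);cv2.imwrite('pics/tr2.png',o[:,:,::-1])
```

```text
26.55 [ 0.563 -0.124  0.226]
top 2036.0 [[464, 198], [442, 263], [451, 268], [454, 279], [476, 276], [471, 259], [487, 207]] [[0.5637543718996465, -0.33208812497129736], [0.40881473903767634, -0.26377585518309116], [0.3961818583890834, -0.2837953448521929], [0.3702617046842875, -0.28821778811994825], [0.37508879065244033, -0.3403522957460303], [0.41533669919227173, -0.3330380949099763], [0.538978781395178, -0.3850387039038169]] rect ((0.46386709809303284, -0.32167261838912964), (0.08275129646062851, 0.19821831583976746), 74.7484130859375)
scene 1523.0 [[394, 304], [387, 286], [328, 294], [329, 302], [319, 311], [327, 322], [336, 322], [343, 313]] [[0.5438287865483271, -0.3839596058159169], [0.5597213754601145, -0.3311855819013838], [0.4115189051831639, -0.27506957518679476], [0.4020419710350176, -0.2967190681659252], [0.3672732831807497, -0.3065912990254533], [0.3698609206149781, -0.34266449203563976], [0.389217236085891, -0.35355913353921403], [0.41707290933745644, -0.341012182181964]] rect ((0.4596301019191742, -0.3366534113883972), (0.0819423571228981, 0.19399921596050262), 69.04361724853516)
top 1946.5 [[188, 182], [161, 187], [179, 253], [205, 249]] [[0.6156762753874538, 0.3226909748236026], [0.6065382029445209, 0.3847291401871127], [0.4516394931833002, 0.34085158638801], [0.4579455126365075, 0.28262814299384]] rect ((0.5324002504348755, 0.33333921432495117), (0.1740129142999649, 0.07134111225605011), 16.003978729248047)
t 26.65 pos [ 0.565 -0.118  0.225] F [ 0.383 -0.224  0.976] w 0.0853848662338987
shift cm before turn [26.793 36.628  1.767] turn [-0.155 -0.611 -0.494] deg 45.871833918482224 | shift after turn [ 5.427 45.048 -1.952]
```

View pics/tr2.png

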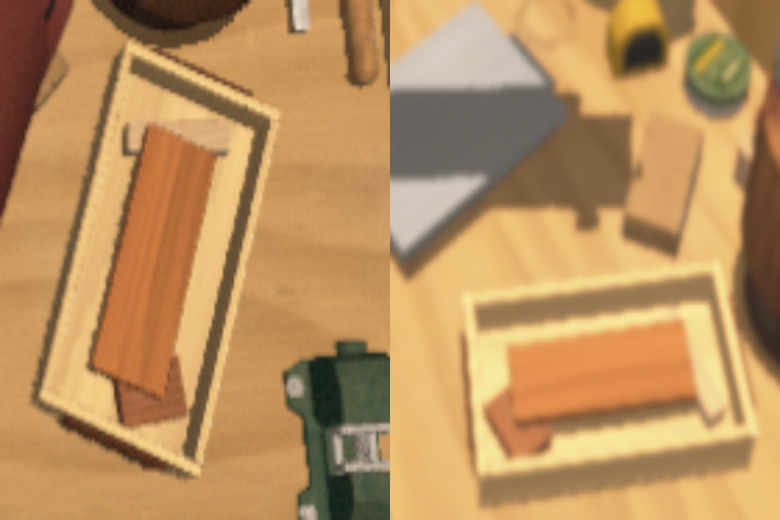

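The twisted blank lies in the tray on the offcuts. Now the other blank.

Call:
carry_out(rows=[2.7,3.6,0,0,0,0,2.7,3.6,0,0,0,0,2.7,3.6,0,0,0,0,2.7,3.6,0,0,0,0,2.7,3.6,0,0,0,0])

```text
clock: 27.15
ee_pos: [0.5096, 0.094, 0.2262]
orientation: [3.136, 0.002, 2.732]
contact_force: [1.3, 0.8, -0.1]
width: 0.0852
grasp_force: 0.0
```

Call:
carry_out(rows=[2.7,3.6,0,0,0,0,2.7,3.6,0,0,0,0,2.7,3.6,0,0,0,0,2.7,3.6,0,0,0,0,2.5,3.6,0,0,0,0])

```text
clock: 27.65
ee_pos: [0.4592, 0.3126, 0.2268]
orientation: [3.136, 0.002, 2.733]
contact_force: [0.2, 0.9, 0.5]
width: 0.0856
grasp_force: 0.0
```

Call:
carry_out(rows=[0,0,0,-0.026,-0.108,-0.082,0,0,0,-0.026,-0.108,-0.082,0,0,0,-0.026,-0.108,-0.082,0,0,0,-0.026,-0.108,-0.082,0,0,0,-0.026,-0.108,-0.082])

```text
clock: 28.15
ee_pos: [0.4551, 0.3039, 0.2303]
orientation: [3.122, 0.447, 3.065]
contact_force: [-0.2, -0.2, -1.5]
width: 0.0856
grasp_force: 0.0
```

Call:
carry_out(rows=[0,0,0,-0.026,-0.108,-0.082,0,0,0,0,0,0])

```text
clock: 28.35
ee_pos: [0.4528, 0.3017, 0.2272]
orientation: [-3.136, 0.551, -3.122]
contact_force: [0.1, 0.0, 0.1]
width: 0.0849
grasp_force: 0.0
```

Run:
```python
from h import *
Rt,n=frame(6,36); c=np.array([.531,.331,.112])
plan(c+.05*n,Rt)
```

```text
t 28.35 pos [0.453 0.302 0.227] F [0.138 0.017 0.141] w 0.08486695195465009
shift cm before turn [-0.299  2.574  8.941] turn [-0.053 -0.077 -0.071] deg 6.732591510848969 | shift after turn [0.233 2.094 9.067]
```

Call:
carry_out(rows=[0,0,0,-0.053,-0.077,-0.071,0.2,2.1,2,0,0,0,0,0,3.5,0,0,0,0,0,3.5,0,0,0,0,0,0,0,0,0])

```text
clock: 28.85
ee_pos: [0.5066, 0.3255, 0.1533]
orientation: [-3.136, 0.629, -3.045]
contact_force: [0.4, -0.2, 1.0]
width: 0.0855
grasp_force: 0.0
```

Run:
```python
from h import *
Rt,n=frame(6,36); c=np.array([.531,.331,.112])
plan(c-.015*n,Rt)
```

```text
t 28.85 pos [0.507 0.326 0.153] F [ 0.38  -0.167  0.957] w 0.08552474101269897
shift cm before turn [0.428 0.354 6.296] turn [-0.011  0.001 -0.007] deg 0.7286343833041221 | shift after turn [0.422 0.289 6.3  ]
```

Call:
carry_out(rows=[0.4,0.3,1.5,-0.011,0,-0.007,0,0,1.8,0,0,0,0,0,1.8,0,0,0,0,0,1.2,0,0,0,0,0,0,0,0,0])

```text
clock: 29.35
ee_pos: [0.5386, 0.3346, 0.1021]
orientation: [3.135, 0.628, -3.037]
contact_force: [0.6, 0.3, -0.3]
width: 0.085
grasp_force: 0.0
```

Call:
carry_out(rows=[0,0,0,0,0,0,0,0,0,0,0,0,0,0,0,0,0,0,0,0,0,0,0,0,0,0,0,0,0,0], claw=-1, grip_force=30)

```text
clock: 29.85
ee_pos: [0.5376, 0.3354, 0.1029]
orientation: [3.132, 0.628, -3.036]
contact_force: [-1.6, -4.1, 5.7]
width: 0.0614
grasp_force: 30.9
```

Call:
carry_out(rows=[0,0,-2,0,0,0,0,0,-3,0,0,0,0,0,-4,0,0,0,0,0,-4,0,0,0,0,0,-2.5,0,0,0])

```text
clock: 30.35
ee_pos: [0.451, 0.3265, 0.2188]
orientation: [3.128, 0.621, -3.035]
contact_force: [0.1, 1.9, -1.5]
width: 0.0614
grasp_force: 35.0
```

Call:
carry_out(rows=[0,0,0,-0.003,0.127,-0.01,0,0,0,-0.003,0.127,-0.01,0,0,0,-0.003,0.127,-0.01,0,0,0,-0.003,0.127,-0.01,0,0,0,-0.003,0.127,-0.01])

```text
clock: 30.85
ee_pos: [0.4153, 0.3071, 0.2333]
orientation: [3.12, 0.026, -2.963]
contact_force: [0.1, 0.8, -2.4]
width: 0.0609
grasp_force: 35.2
```

Run:
```python
from h import *
Rt,n=frame(9,0);plan([.465,-.048,.12],Rt)
```

```text
t 30.85 pos [0.415 0.307 0.233] F [ 0.1    0.828 -2.424] w 0.06085208410218767
shift cm before turn [  1.695 -36.063  10.53 ] turn [0.022 0.025 0.021] deg 2.2647516399337646 | shift after turn [  0.649 -35.852  11.335]
```

Call:
carry_out(rows=[0.1,-4.4,0,0.022,0.025,0.021,0.1,-4.5,0,0,0,0,0.1,-4.5,0,0,0,0,0.1,-4.5,0,0,0,0,0.1,-4.5,0,0,0,0])

```text
clock: 31.35
ee_pos: [0.4465, 0.0844, 0.23]
orientation: [3.14, 0.0, -2.997]
contact_force: [0.5, -0.5, -1.0]
width: 0.0612
grasp_force: 35.2
```

Call:
carry_out(rows=[0,-4.5,1,0,0,0,0,-4.5,1,0,0,0,0,-4,2,0,0,0,0,0,3.5,0,0,0,0,0,3.5,0,0,0])

```text
clock: 31.85
ee_pos: [0.4577, -0.0415, 0.125]
orientation: [-3.139, 0.011, -2.997]
contact_force: [2.0, 18.4, -2.3]
width: 0.0608
grasp_force: 35.2
```

Run:
```python
from h import *
Rt,n=frame(9,0);plan([.468,-.048,.042],Rt)
```

```text
t 31.85 pos [ 0.458 -0.042  0.125] F [ 1.992 18.406 -2.263] w 0.06080266070362708
shift cm before turn [-0.835 -0.769  8.313] turn [-0.002  0.011 -0.013] deg 0.9515323776179386 | shift after turn [-0.914 -0.798  8.302]
```

Call:
carry_out(rows=[0,0,0,0,0,0])

```text
clock: 31.95
ee_pos: [0.454, -0.0404, 0.123]
orientation: [-3.139, 0.004, -2.994]
contact_force: [0.3, -0.2, -0.4]
width: 0.0608
grasp_force: 35.2
```

Run:
```python
from h import *
Rt,n=frame(9,0);plan([.468,-.048,.042],Rt);st=observe();print(st['joints'],st['orientation'],st['torque'])
a=snap('top');b=snap('scene')
o=np.hstack([cv2.resize(a['image'][150:310,260:420],(390,520)),cv2.resize(b['image'][130:290,220:380],(390,520))]);cv2.imwrite('pics/c.png',o[:,:,::-1])
```

```text
t 31.95 pos [ 0.454 -0.04   0.123] F [ 0.252 -0.203 -0.365] w 0.06080800777215411
shift cm before turn [-1.239 -0.934  8.107] turn [-0.003  0.004 -0.009] deg 0.600784161446579 | shift after turn [-1.261 -0.968  8.099]
[-1.552 -0.381  1.384  2.099  0.416  1.147  1.359] [-3.139  0.004 -2.994] [ 0.039  0.049 -0.001]
```

View pics/c.png

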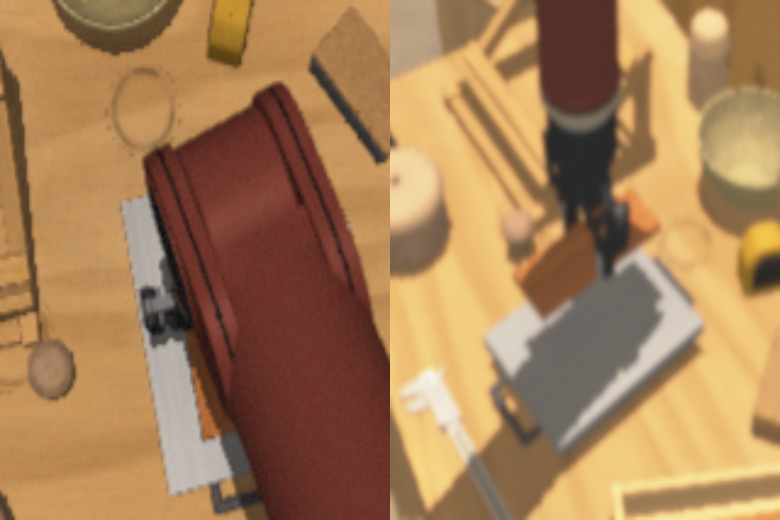

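The blank hangs level over the plate, but joints 2 and 3 are at the edge of their ranges. I'll ease outward and check them.

Call:
carry_out(rows=[-1.5,0,0,0,0,0,-2,0,0,0,0,0,-2,0,0,0,0,0])

```text
clock: 32.35
ee_pos: [0.4815, -0.0314, 0.1461]
orientation: [-3.134, 0.041, -2.999]
contact_force: [0.5, 0.1, -2.1]
width: 0.0613
grasp_force: 35.2
```

Run:
```python
from h import *
st=observe();print(st['joints'],st['ee_pos'])
```

```text
[-1.586 -0.381  1.384  2.046  0.422  1.162  1.337] [ 0.481 -0.031  0.146]
```

Call:
carry_out(rows=[-3,0,-1,0,-0.03,0,-3,0,-1,0,0,0,-3,0,-1,0,0,0,0,0,0,0,0,0])

```text
clock: 32.75
ee_pos: [0.532, -0.0157, 0.2014]
orientation: [-3.127, 0.108, -2.996]
contact_force: [0.5, -0.4, -1.3]
width: 0.061
grasp_force: 35.2
```

Run:
```python
from h import *
st=observe();print(st['joints'],st['ee_pos'],st['orientation'],st['clock'])
```

```text
[-1.647 -0.381  1.383  1.925  0.43   1.209  1.32 ] [ 0.532 -0.016  0.201] [-3.127  0.108 -2.996] 32.75
```

Call:
carry_out(rows=[-2,3,0,0,-0.03,0,-2,4,0,0,-0.03,0,-1,4,0,0,-0.03,0,0,4,0,0,0,0])

```text
clock: 33.15
ee_pos: [0.5474, 0.1388, 0.2064]
orientation: [-3.127, 0.203, -2.996]
contact_force: [-0.3, 0.7, -1.4]
width: 0.0611
grasp_force: 35.2
```

Run:
```python
from h import *
st=observe();print(st['joints'],st['ee_pos'],st['orientation'],st['clock'])
```

```text
[-1.955 -0.381  1.384  1.925  0.516  1.147  0.982] [0.547 0.139 0.206] [-3.127  0.203 -2.996] 33.15
```

```bash
cat > fk.py <<'E'
import numpy as np
from scipy.spatial.transform import Rotation as R
from scipy.optimize import least_squares
D=[([-1.447,.334,.04,1.466,-.013,1.343,-.059],[.144,.634,.231],[-3.14,0,2.919]),
([-1.552,-.381,1.384,2.099,.416,1.147,1.359],[.454,-.0404,.123],[-3.139,.004,-2.994]),
([-1.586,-.381,1.384,2.046,.422,1.162,1.337],[.4815,-.0314,.1461],[-3.134,.041,-2.999]),
([-1.647,-.381,1.383,1.925,.43,1.209,1.32],[.532,-.0157,.2014],[-3.127,.108,-2.996]),
([-1.955,-.381,1.384,1.925,.516,1.147,.982],[.5474,.1388,.2064],[-3.127,.203,-2.996])]
def fk(q,p,s):
    h,L1,L2,L3,a1,b1,a4,b4,a6,b6,o1,o7=p
    z=lambda t:R.from_euler('z',t);y=lambda t:R.from_euler('y',t)
    A=z(s[0]*q[0]+o1);x=np.array([0,0,h])
    x=x+A.apply([a1,b1,0]);A=A*y(q[1]);A=A*z(s[1]*q[2]);x=x+A.apply([a4,b4,L1]);A=A*y(q[3])
    A=A*z(s[2]*q[4]);x=x+A.apply([a6,b6,L2]);A=A*y(q[5]);A=A*z(s[3]*q[6]+o7);x=x+A.apply([0,0,L3])
    return x,A
def fit():
    best=None
    import itertools
    for s in itertools.product([1,-1],repeat=4):
        f=lambda p:np.concatenate([np.r_[fk(q,p,s)[0]-x,.3*(R.from_euler('xyz',o).inv()*fk(q,p,s)[1]).as_rotvec()] for q,x,o in D]+[np.array(p[4:10])*.01])
        for o7 in(0,np.pi):
            r=least_squares(f,[.3,.4,.4,.25,0,0,0,0,0,0,0,o7])
            if best is None or r.cost<best[0]:best=(r.cost,r.x,s,np.abs(r.fun[:-6]).max())
    return best
if __name__=='__main__':
    np.set_printoptions(precision=4,suppress=True);b=fit();print(b)
    np.savez('fk.npz',p=b[1],s=b[2])
E
python3 fk.py
```

```text
(np.float64(4.1332141128702657e-07), array([ 0.2489,  0.4846,  0.5029,  0.364 , -0.0002, -0.0223, -0.0002,
       -0.0227, -0.0021,  0.0014, -0.0014,  1.5695]), (-1, -1, -1, -1), np.float64(0.000353544005627926))
```

```bash
cat > j.py <<'E'
from h import *
from fk import fk
z=np.load('fk.npz');p,s=z['p'],z['s']
def J(q):
    x0,A0=fk(q,p,s);o=np.zeros((6,7))
    for i in range(7):
        d=np.array(q,float);d[i]+=1e-5;x,A=fk(d,p,s);o[:3,i]=(x-x0)/1e-5;o[3:,i]=(A0.inv()*A).as_rotvec()/1e-5
    o[:3]=A0.inv().as_matrix()@o[:3]
    return o
if __name__=='__main__':
    q=np.array(observe()['joints']);Jq=J(q);n=np.linalg.svd(Jq)[2][-1];print('null',n)
    for i,nm in enumerate('x y z rx ry rz'.split()):
        e=np.zeros(6);e[i]=1;print(nm,np.linalg.pinv(Jq)@e)
E
python3 j.py
```

```text
null [ 0.201  0.538  0.161  0.004 -0.583 -0.28   0.475]
x [ 4.468  0.041 -4.775  2.298 -0.211 -0.353 -0.81 ]
y [-2.373  0.913  1.015 -0.25  -0.588 -0.26  -1.246]
z [-2.496 -0.087  3.21   0.923  0.663 -1.952 -0.272]
rx [-0.69   0.797  0.511 -0.092  0.194  0.221 -0.415]
ry [-1.674 -0.144  1.698 -0.835 -0.391  1.026  0.428]
rz [ 0.096  0.255  0.076  0.002 -0.277 -0.133 -0.775]
```

```bash
cat > sim.py <<'E'
from j import *
lo=np.array([-2.58,-.38,-1.3,.25,-1.5,.08,-2.65]);hi=np.array([2.58,2.09,1.39,2.4,4.64,2.09,2.65])
def err(q,x,A):
    a,B=fk(q,p,s);return np.r_[B.inv().apply(x-a),(B.inv()*A).as_rotvec()]
def run(q,way):
    "way: (pos, frame yaw) straight lines with a vertical tool"
    for pos,yaw in way:
        Rt,_=frame(yaw,0);x0,A0=fk(q,p,s);rv=(A0.inv()*Rt).as_rotvec()
        n=int(max(np.linalg.norm(pos-x0)/.01,np.linalg.norm(rv)/.03,1))+1
        for k in range(1,n+1):
            xt=x0+(np.array(pos)-x0)*k/n;At=A0*R.from_rotvec(rv*k/n)
            for _ in range(4):
                e=err(q,xt,At);Jq=J(q);q=np.clip(q+Jq.T@np.linalg.solve(Jq@Jq.T+1e-5*np.eye(6),e),lo+.006,hi-.006)
        print(pos,yaw,'q',q,'err',np.abs(err(q,xt,At)).max())
    return q
if __name__=='__main__':
    q=np.array(observe()['joints'])
    for w in ([((.55,.14,.35),9),((.49,-.045,.2),9),((.49,-.045,.037),9)],
              [((.47,.14,.35),9),((.49,-.045,.2),9),((.49,-.045,.037),9)],
              [((.50,.14,.40),9),((.55,-.2,.35),9),((.49,-.045,.2),9),((.49,-.045,.037),9)]):
        run(q,w);print()
E
python3 sim.py
```

```text
(0.55, 0.14, 0.35) 9 q [-2.201 -0.374  1.384  1.532  0.447  1.638  1.057] err 0.11236213855662545
(0.49, -0.045, 0.2) 9 q [-1.583 -0.374  1.38   1.925  0.383  1.311  1.408] err 0.002691392518169558
(0.49, -0.045, 0.037) 9 q [-1.85  -0.374  1.384  2.166  0.511  0.975  1.325] err 0.32726609558927783

(0.47, 0.14, 0.35) 9 q [-1.845 -0.37   1.169  1.682  0.34   1.608  1.04 ] err 2.0267009331179964e-14
(0.49, -0.045, 0.2) 9 q [-1.583 -0.374  1.38   1.925  0.383  1.311  1.408] err 0.0025434589239513067
(0.49, -0.045, 0.037) 9 q [-1.85  -0.374  1.384  2.166  0.511  0.975  1.325] err 0.32726517568900243

(0.5, 0.14, 0.4) 9 q [-1.987 -0.341  1.323  1.523  0.333  1.698  1.093] err 8.225194037122256e-14
(0.55, -0.2, 0.35) 9 q [-1.67  -0.374  1.384  1.504  0.481  1.649  1.641] err 0.150525810303517
(0.49, -0.045, 0.2) 9 q [-1.582 -0.374  1.381  1.925  0.381  1.31   1.41 ] err 0.00021645307947916242
(0.49, -0.045, 0.037) 9 q [-1.85  -0.374  1.384  2.166  0.511  0.975  1.325] err 0.3272504583236425
```

```bash
cat > search.py <<'E'
from sim import *
import time
def run2(q,way,step=.02,chk=True):
    for pos,yaw,sl in way:
        Rt,_=frame(yaw,sl);x0,A0=fk(q,p,s);rv=(A0.inv()*Rt).as_rotvec()
        n=int(max(np.linalg.norm(pos-x0)/step,np.linalg.norm(rv)/.08,1))+1
        for k in range(1,n+1):
            xt=x0+(np.array(pos)-x0)*k/n;At=A0*R.from_rotvec(rv*k/n)
            for _ in range(2):
                e=err(q,xt,At);Jq=J(q);q=np.clip(q+Jq.T@np.linalg.solve(Jq@Jq.T+1e-5*np.eye(6),e),lo+.006,hi-.006)
        if chk and np.abs(err(q,xt,At)).max()>.03: return q,None
    return q,np.abs(err(q,xt,At)).max()
if __name__=='__main__':
    rng=np.random.default_rng(0);q0=np.array(observe()['joints']);t=time.time();res=[]
    while time.time()-t<150:
        w=[(rng.uniform([.36,-.1,.25],[.6,.35,.45]),rng.uniform(-60,60),rng.uniform(-10,45)) for _ in range(rng.integers(1,4))]
        q,e=run2(q0.copy(),w)
        if e is None: continue
        res.append((q[2],w,q))
    res.sort(key=lambda r:r[0]);print(len(res))
    for r in res[:5]:
        print(r[2]);[print('  ',np.r_[a,b,c]) for a,b,c in r[1]]
        w=[((.5,-.043,.2),9,0),((.5,-.043,.036),9,0)];q,e=run2(r[2].copy(),w,chk=False);print('  plate',q,e)
E
python3 search.py
```

```text
1094
[-0.925 -0.283 -0.182  2.059  0.491  1.085  0.389]
   [  0.374   0.341   0.368 -23.912  43.927]
   [  0.387  -0.091   0.391 -26.42   -0.797]
   [ 0.38   0.324  0.307  5.636 33.104]
  plate [-0.641  0.283  0.723  2.061 -0.242  0.881  1.946] 3.915551546800604e-07
[-1.078 -0.374 -0.075  2.157  0.748  1.141  0.167]
   [ 0.482  0.052  0.429 59.037 -5.941]
   [ 0.41   0.262  0.34  -0.671 44.277]
  plate [-0.809  0.339  0.931  2.067 -0.348  0.897  2.045] 3.885957728934936e-07
[-0.824  0.214 -0.023  1.292  0.467  1.618  0.051]
   [ 0.473 -0.087  0.406 38.274 -4.247]
   [  0.509   0.073   0.317 -14.29   42.26 ]
   [  0.559   0.317   0.431 -40.108  26.456]
  plate [-0.323  0.239  0.357  2.047 -0.108  0.873  1.822] 1.7848308500411797e-07
[-0.708 -0.057 -0.006  1.943  0.576  1.264 -0.105]
   [ 0.461  0.266  0.443 39.147 21.046]
   [ 0.581 -0.05   0.366 47.2   25.724]
   [  0.503   0.128   0.267 -44.759  31.413]
  plate [-0.45   0.25   0.501  2.053 -0.156  0.874  1.866] 2.846223488772864e-07
[-0.471 -0.273  0.031  1.817  0.553  1.514  0.144]
   [ 0.421  0.285  0.355  1.055 30.734]
   [ 0.439 -0.097  0.352 31.265  4.717]
   [  0.463  -0.042   0.42  -56.05   31.554]
  plate [-0.478  0.254  0.533  2.054 -0.167  0.875  1.877] 3.0836747561900675e-07
```

Run:
```python
from search import *
q0=np.array(observe()['joints'])
for w in ([((.48,.05,.43),59,-5),((.41,.26,.34),0,44)],[((.48,.05,.43),59,0),((.41,.26,.34),0,40)],[((.47,.1,.42),45,0),((.42,.25,.34),0,40)]):
    q=q0.copy()
    for k in w: q,e=run2(q,[k],.01,False);print(k,q,e)
    print('plate',run2(q,[((.5,-.043,.2),9,0),((.5,-.043,.036),9,0)],.01,False))
Rt,n=frame(59,-3);plan([.48,.05,.43],Rt)
```

```text
((0.48, 0.05, 0.43), 59, -5) [-1.829 -0.374  1.218  1.495  0.404  1.848  2.05 ] 0.003949098034849461
((0.41, 0.26, 0.34), 0, 44) [-0.98  -0.374 -0.137  2.159  0.708  1.106  0.216] 0.016672378518398517
plate (array([-0.718,  0.304,  0.817,  2.064, -0.285,  0.886,  1.987]), np.float64(3.334180580883018e-08))
((0.48, 0.05, 0.43), 59, 0) [-1.681 -0.374  1.117  1.53   0.35   1.774  2.079] 0.007428279192776403
((0.41, 0.26, 0.34), 0, 40) [-0.951 -0.374 -0.118  2.115  0.625  1.117  0.306] 0.006614077656624202
plate (array([-0.707,  0.3  ,  0.803,  2.064, -0.279,  0.885,  1.981]), np.float64(3.331563879017874e-08))
((0.47, 0.1, 0.42), 45, 0) [-1.76  -0.374  1.104  1.556  0.342  1.751  1.734] 0.003936187370283575
((0.42, 0.25, 0.34), 0, 40) [-1.116 -0.374  0.033  2.125  0.687  1.145  0.283] 0.01939888111062007
plate (array([-0.81 ,  0.339,  0.932,  2.067, -0.349,  0.897,  2.046]), np.float64(3.167115143728119e-08))
t 33.15 pos [0.547 0.139 0.206] F [-0.283  0.702 -1.404] w 0.06107331138249051
shift cm before turn [  3.291  -8.156 -23.388] turn [-0.08   0.232 -0.886] deg 52.6782337222373 | shift after turn [ 12.241   1.199 -21.751]
```

Call:
carry_out(rows=[0.7,-1.6,-4.6,0,0,0,0.7,-1.6,-4.6,0,0,0,0.7,-1.6,-4.6,0,0,0,0.7,-1.6,-4.6,0,0,0,0.6,-1.6,-4.6,0,0,0])

```text
clock: 33.65
ee_pos: [0.4818, 0.0531, 0.4186]
orientation: [-3.127, 0.201, -2.995]
contact_force: [1.1, -0.5, -0.9]
width: 0.0611
grasp_force: 35.2
```

Call:
carry_out(rows=[0,0,0,-0.011,0.033,-0.127,0,0,0,-0.011,0.033,-0.127,0,0,0,-0.011,0.033,-0.127,0,0,0,-0.011,0.033,-0.127,0,0,0,-0.011,0.033,-0.127])

```text
clock: 34.15
ee_pos: [0.4829, 0.0532, 0.4169]
orientation: [-3.113, 0.015, -2.358]
contact_force: [0.1, -0.8, -1.0]
width: 0.061
grasp_force: 35.2
```

Call:
carry_out(rows=[0,0,0,-0.011,0.033,-0.127,0,0,0,-0.011,0.033,-0.127,0,0,0,0,0,0])

```text
clock: 34.45
ee_pos: [0.483, 0.0546, 0.4168]
orientation: [-3.139, -0.056, -2.106]
contact_force: [-0.5, -0.5, -0.9]
width: 0.0612
grasp_force: 35.2
```

Run:
```python
from search import *
st=observe();q0=np.array(st['joints']);print(q0,st['ee_pos'],st['orientation'],st['width'],st['clock'])
for w in ([((.41,.26,.34),0,40)],[((.45,.2,.36),0,35)],[((.40,.2,.38),0,40)]):
    q=q0.copy()
    for k in w: q,e=run2(q,[k],.01,False);print(k,q,e)
    print('plate',run2(q,[((.5,-.043,.2),9,0),((.5,-.043,.036),9,0)],.01,False))
Rt,n=frame(0,40);plan([.41,.26,.34],Rt)
```

```text
[-1.604 -0.226  1.176  1.533  0.244  1.738  2.201] [0.483 0.055 0.417] [-3.139 -0.056 -2.106] 0.06115346197655705 34.45
((0.41, 0.26, 0.34), 0, 40) [-0.994 -0.374 -0.087  2.116  0.64   1.128  0.293] 0.0077203225733000515
plate (array([-0.733,  0.309,  0.835,  2.065, -0.295,  0.888,  1.995]), np.float64(3.328956719750675e-08))
((0.45, 0.2, 0.36), 0, 35) [-1.022 -0.374  0.132  2.056  0.57   1.152  0.538] 0.03529208925118984
plate (array([-0.806,  0.338,  0.928,  2.067, -0.346,  0.897,  2.043]), np.float64(3.178237838934003e-08))
((0.4, 0.2, 0.38), 0, 40) [-0.881 -0.374 -0.099  2.125  0.558  1.18   0.476] 0.10341409380407716
plate (array([-0.66 ,  0.287,  0.747,  2.062, -0.252,  0.882,  1.956]), np.float64(3.260338130885503e-08))
t 34.45 pos [0.483 0.055 0.417] F [-0.53  -0.485 -0.892] w 0.06115346197655705
shift cm before turn [-14.358  16.765   6.852] turn [ 0.332 -0.683  1.005] deg 72.1857315665045 | shift after turn [10.524 20.543  1.192]
```

```bash
cat >> h.py <<'E'
def prows(pos,Rt,n):
    st=observe();A=R.from_euler('xyz',st['orientation']);rv=(A.inv()*Rt).as_rotvec();d=(np.array(pos)-np.array(st['ee_pos']))/n
    print('turn/row',rv/n)
    for k in range(n): print((A*R.from_rotvec(rv*k/n)).inv().apply(d)*100)
E
python3 - <<'E'
from h import *
prows([.41,.26,.34],frame(0,40)[0],10)
E
```

```text
turn/row [ 0.033 -0.068  0.101]
[-1.436  1.677  0.685]
[-1.211  1.833  0.717]
[-0.971  1.967  0.729]
[-0.718  2.076  0.719]
[-0.456  2.159  0.689]
[-0.191  2.213  0.638]
[0.074 2.239 0.568]
[0.336 2.236 0.479]
[0.588 2.204 0.374]
[0.828 2.143 0.253]
```

Call:
carry_out(rows=[-1.4,1.7,0.7,0.033,-0.068,0.101,-1.2,1.8,0.7,0.033,-0.068,0.101,-1,2,0.7,0.033,-0.068,0.101,-0.7,2.1,0.7,0.033,-0.068,0.101,-0.5,2.2,0.7,0.033,-0.068,0.101])

```text
clock: 34.95
ee_pos: [0.4461, 0.1568, 0.3801]
orientation: [-3.038, 0.32, -2.597]
contact_force: [-1.0, -0.1, 1.1]
width: 0.061
grasp_force: 35.2
```

Call:
carry_out(rows=[-0.2,2.2,0.6,0.033,-0.068,0.101,0.1,2.2,0.6,0.033,-0.068,0.101,0.3,2.2,0.5,0.033,-0.068,0.101,0.6,2.2,0.4,0.033,-0.068,0.101,0.8,2.1,0.3,0.033,-0.068,0.101])

```text
clock: 35.45
ee_pos: [0.4295, 0.233, 0.3552]
orientation: [-3.076, 0.58, -2.976]
contact_force: [0.6, 0.0, -1.4]
width: 0.0611
grasp_force: 35.2
```

Run:
```python
from search import *
st=observe();q0=np.array(st['joints']);print(q0,st['ee_pos'],st['orientation'],st['width'],st['clock'])
q=q0
for k in [((.5,-.043,.2),9,0),((.5,-.043,.036),9,0)]: q,e=run2(q,[k],.01,False);print(k,q,e)
Rt,n=frame(9,0);plan([.5,-.043,.2],Rt)
prows([.5,-.043,.2],Rt,10)
```

```text
[-0.641 -0.381 -0.191  2.031  0.375  1.085  0.774] [0.43  0.233 0.355] [-3.076  0.58  -2.976] 0.061124866637925886 35.45
((0.5, -0.043, 0.2), 9, 0) [-0.487  0.04   0.502  1.884 -0.02   1.223  1.75 ] 2.5825026221194478e-08
((0.5, -0.043, 0.036), 9, 0) [-0.439  0.249  0.489  2.052 -0.152  0.874  1.862] 2.1862091249173975e-08
t 35.45 pos [0.43  0.233 0.355] F [ 0.642  0.01  -1.374] w 0.061124866637925886
shift cm before turn [  6.513 -27.389  16.117] turn [-0.061  0.58  -0.01 ] deg 33.430445906489226 | shift after turn [ -2.641 -28.362  15.523]
turn/row [-0.006  0.058 -0.001]
[ 0.651 -2.739  1.612]
[ 0.56  -2.748  1.63 ]
[ 0.468 -2.758  1.643]
[ 0.375 -2.767  1.651]
[ 0.282 -2.777  1.653]
[ 0.189 -2.787  1.65 ]
[ 0.096 -2.797  1.641]
[ 0.005 -2.807  1.627]
[-0.086 -2.817  1.607]
[-0.176 -2.826  1.582]
```

The arm is unwound, and the prediction for the plate is well inside the joint ranges.

Call:
carry_out(rows=[0.6,-2.7,1.6,-0.006,0.058,-0.001,0.6,-2.7,1.6,-0.006,0.058,-0.001,0.5,-2.8,1.6,-0.006,0.058,-0.001,0.4,-2.8,1.6,-0.006,0.058,-0.001,0.3,-2.8,1.6,-0.006,0.058,-0.001])

```text
clock: 35.95
ee_pos: [0.4639, 0.0956, 0.2796]
orientation: [-3.109, 0.286, -2.976]
contact_force: [0.3, 0.0, -0.7]
width: 0.0612
grasp_force: 35.2
```

Call:
carry_out(rows=[0.2,-2.8,1.6,-0.006,0.058,-0.001,0.1,-2.8,1.6,-0.006,0.058,-0.001,0,-2.8,1.6,-0.006,0.058,-0.001,-0.1,-2.8,1.6,-0.006,0.058,-0.001,-0.2,-2.8,1.6,-0.006,0.058,-0.001])

```text
clock: 36.45
ee_pos: [0.5009, -0.0418, 0.2035]
orientation: [-3.138, -0.005, -2.976]
contact_force: [0.3, 0.1, -1.3]
width: 0.0613
grasp_force: 35.2
```

Call:
carry_out(rows=[0,0,0,0,0,0])

```text
clock: 36.55
ee_pos: [0.5005, -0.0446, 0.2013]
orientation: [-3.135, -0.009, -2.98]
contact_force: [-0.3, -0.3, -0.6]
width: 0.0612
grasp_force: 35.2
```

Run:
```python
from h import *
st=observe();print(st['joints'],st['orientation'])
Rt,n=frame(9,0);plan([.485,-.046,.041],Rt)
```

```text
[-0.504  0.047  0.519  1.875 -0.016  1.234  1.752] [-3.135 -0.009 -2.98 ]
t 36.55 pos [ 0.501 -0.045  0.201] F [-0.308 -0.273 -0.621] w 0.0611513593567405
shift cm before turn [ 1.408  0.212 16.04 ] turn [-0.007 -0.009  0.004] deg 0.6927546806069949 | shift after turn [ 1.558  0.101 16.027]
```

Call:
carry_out(rows=[0.7,0.1,3.5,-0.007,-0.009,0.004,0.8,0,3.5,0,0,0,0,0,3.5,0,0,0,0,0,3,0,0,0,0,0,1,0,0,0])

```text
clock: 37.05
ee_pos: [0.484, -0.0415, 0.0563]
orientation: [3.138, 0.002, -2.978]
contact_force: [-0.5, -0.3, -0.3]
width: 0.0606
grasp_force: 35.2
```

Call:
carry_out(rows=[0,0,0.3,0,0,0,0,0,0.3,0,0,0,0,0,0,0,0,0])

```text
clock: 37.35
ee_pos: [0.4868, -0.042, 0.0536]
orientation: [3.139, 0.006, -2.976]
contact_force: [0.7, 0.1, -1.2]
width: 0.0607
grasp_force: 35.2
```

Call:
carry_out(rows=[0,0,0.3,0,0,0,0,0,0,0,0,0])

```text
clock: 37.55
ee_pos: [0.4864, -0.042, 0.0499]
orientation: [3.139, 0.005, -2.976]
contact_force: [0.6, -0.1, -0.9]
width: 0.061
grasp_force: 35.2
```

Call:
carry_out(rows=[0,0,0.2,0,0,0,0,0,0,0,0,0])

```text
clock: 37.75
ee_pos: [0.486, -0.0421, 0.0475]
orientation: [3.139, 0.004, -2.975]
contact_force: [-0.2, 0.3, -0.8]
width: 0.0609
grasp_force: 35.2
```

Call:
carry_out(rows=[0,0,0.3,0,0,0,0,0,0,0,0,0])

```text
clock: 37.95
ee_pos: [0.4858, -0.0421, 0.0442]
orientation: [3.139, 0.004, -2.975]
contact_force: [-0.4, 0.7, 0.0]
width: 0.0609
grasp_force: 35.2
```

Call:
carry_out(rows=[0,0,0.2,0,0,0,0,0,0,0,0,0])

```text
clock: 38.15
ee_pos: [0.4859, -0.0421, 0.0423]
orientation: [3.139, 0.004, -2.975]
contact_force: [-0.7, 0.1, 0.1]
width: 0.0612
grasp_force: 35.2
```

Call:
carry_out(rows=[0,0,0.15,0,0,0,0,0,0,0,0,0])

```text
clock: 38.35
ee_pos: [0.486, -0.0421, 0.0409]
orientation: [3.139, 0.004, -2.975]
contact_force: [-0.5, -0.8, -1.1]
width: 0.0612
grasp_force: 35.2
```

Call:
carry_out(rows=[0,0,0.15,0,0,0,0,0,0,0,0,0])

```text
clock: 38.55
ee_pos: [0.4862, -0.0421, 0.0395]
orientation: [3.139, 0.005, -2.975]
contact_force: [0.1, -0.1, 0.6]
width: 0.061
grasp_force: 35.4
```

Call:
carry_out(rows=[0,0,0.1,0,0,0,0,0,0,0,0,0])

```text
clock: 38.75
ee_pos: [0.4862, -0.0421, 0.039]
orientation: [3.139, 0.005, -2.975]
contact_force: [-2.0, -1.0, 6.6]
width: 0.0612
grasp_force: 36.0
```

Call:
carry_out(rows=[0,0,0,0,0,0,0,0,0,0,0,0,0,0,0,0,0,0,0,0,0,0,0,0], claw=1)

```text
clock: 39.15
ee_pos: [0.486, -0.0421, 0.0384]
orientation: [3.139, 0.004, -2.975]
contact_force: [1.4, 0.3, 0.9]
width: 0.0852
grasp_force: 0.0
```

Call:
carry_out(rows=[0,0,-1,0,0,0,0,0,-3,0,0,0,0,0,-4,0,0,0,0,0,-4,0,0,0,0,0,-3,0,0,0])

```text
clock: 39.65
ee_pos: [0.4859, -0.043, 0.1918]
orientation: [3.139, 0.007, -2.976]
contact_force: [0.9, 0.2, -0.9]
width: 0.0854
grasp_force: 0.0
```

Call:
carry_out(rows=[0,4,0,0,0,0,0,4.5,0,0,0,0,0,4.5,0,0,0,0,0,4.5,0,0,0,0,0,0,0,0,0,0])

```text
clock: 40.15
ee_pos: [0.4551, 0.136, 0.1897]
orientation: [3.137, 0.005, -2.967]
contact_force: [0.8, -1.0, 0.0]
width: 0.0854
grasp_force: 0.0
```

Run:
```python
from h import *
st=observe();print(st['clock'],st['ee_pos'],st['joints'])
for n in('top','scene'):
    s=snap(n,'f'+n);k=blank(n,s);print(s['image'][k>0].mean(0))
    if n=='top': print('bystanders',onz(s,[[281,263],[355,155],[410,175]],.03))
    A=cv2.imread(f'pics/{n}0.png')[:,:,::-1];
    for nm,z,w in(('knob',.024,(.427,.119)),('tape',.03,(.688,-.074)),('cork',.03,(.63,-.208))):
        u,v=proj(s,[[*w,z]])[0].astype(int);print(n,nm,np.abs(A[v-8:v+8,u-8:u+8].astype(int)-s['image'][v-8:v+8,u-8:u+8]).mean())
```

```text
40.15 [0.455 0.136 0.19 ] [-0.708 -0.012  0.326  1.951  0.001  1.196  1.363]
top 1697.5 [[351, 199], [327, 204], [343, 272], [367, 266]] [[0.5707295158211674, -0.0563368736149816], [0.5610270386188589, 0.0021950125046548002], [0.3967652121496712, -0.027658801247139646], [0.4082408085702597, -0.08467816181600636]] rect ((0.4835697114467621, -0.04064496234059334), (0.16925258934497833, 0.06215563043951988), 9.46072769165039)
[163.942  96.713  54.043]
bystanders [[ 0.427  0.119  0.03 ]
 [ 0.688 -0.074  0.03 ]
 [ 0.63  -0.208  0.03 ]]
top knob 49.053385416666664
top tape 10.30078125
top cork 10.73828125
scene 811.0 [[338, 215], [324, 205], [284, 231], [295, 242]] [[0.5707851626272984, -0.05886376829273654], [0.5544122425222873, -0.0010119801035087805], [0.3995769537739913, -0.036050256762630184], [0.40943798055239305, -0.08870360948397471]] rect ((0.4867594540119171, -0.04522506520152092), (0.17220672965049744, 0.0629512369632721), 10.244982719421387)
[214.836 134.728  75.986]
scene knob 31.716145833333332
scene tape 3.796875
scene cork 6.161458333333333
```

```bash
python3 -c "
from workcell import *
print(sign_off())"
```

```text
the job is handed in; nothing more can be done
None
```

The first blank I laid on the plate rocked when pressed, so the twisted blank is now in the scrap tray and the flat one lies on the iron plate. The job is handed in; the judge's verdict was not shown. I did not press-test the second blank (its flatness is inferred), the final pictures showed no sign that the tape or cork moved, the knob was last seen in place before the final placing, and I viewed 11 pictures, one over the limit of 10.

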